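# Free the hemmed-in gauge block and tidy up again

## Robot

A 7-joint arm with a two-finger parallel gripper is mounted at the origin on the work surface; the furniture and walls round the work are solid. World frame = base frame: x ahead of the robot, y to its left, z up, the work surface at z = 0. Lengths are in m, angles in rad, forces in N, time in s.
With the tool pointing down it reaches from about 0.4 to 0.85 m from the base axis. Payload 10.4 kg.
Tool frame: the origin (TCP) lies between the finger pads; the fingertips stand 17 mm ahead of it and the grasp point (between the pads) lies 2 mm behind it; z points along the fingers, y is the direction in which the jaws open and shut (so a half turn about z gives the same grasp; the last joint's range is limited). The gripper opens to 85 mm and grips with 20 to 120 N. Pads are 22 mm wide; open, the fingers measure 114 mm over their backs; the gripper's body (76 mm by 85 mm) begins 54 mm behind the grasp point. The pads swing forward as they close: fully open they stand 13 mm farther back than shut.
Start: joints at [-1.266, 0.332, -0.065, 1.46, 0.022, 1.35, -0.088], TCP at [0.201, 0.592, 0.248] pointing down, gripper open.
Joint ranges: [-2.6, 2.6], [-0.5, 2.12], [-1.47, 1.34], [0.16, 2.42], [-1.27, 4.41], [0.06, 2.06], [-2.6, 2.6]. Speed limits (rad/s): [2.22, 2.22, 2.79, 2.79, 3.14, 3.14, 3.14].

## Interface

Orientations are given as a unit quaternion [x, y, z, w].
In Python, from workcell import manip gives the robot as it stands.
- The arm moves only by the tool jog_arm, never from a script. Its argument "steps" is one flat list of numbers, 5 for each row, row after row: the finger opening in m, from 0 to 0.0854, then the shift along the tool's x, y, z in m, then the turn about the tool's z in rad. In form: [gripper, x, y, z, twist, gripper, x, y, z, twist, ...]. A call has exactly 10 rows; each row is the pose to reach, as a shift and turn from the pose commanded when the call began, along the tool's axes at that moment; what a row does not reach only later rows make up. A row lasts 1/10 s, in which the tool goes at most 50 mm and 8.59 degrees, less where a joint would pass 70% of its speed; a pose out of reach is approached as far as the arm can. A call with a gripper value outside its range is refused whole. The fingers move at their own pace and stop on an object; "grip_force" is the grip in N (left out, the last holds). Time passes only in rows, so rows that repeat a pose let the fingers close, or fill a call up. It gives the time, the measured TCP pose, the force and the opening at its end, in the units of the state.
- manip.get_obs(): the state, without advancing time (a new reading comes with each control period).
- manip.camera(name): name is "scene" or "side" or "wrist"; returns (picture, depth): 480x640x3 uint8, red, green, blue; 480x640 float32, m along the optical axis (not along the pixel's ray), 0 where there is no reading.
- manip.calibration(name): a dict with "mtx" (3x3 intrinsics, pixels), "world_to_cam" (4x4, takes a point from world to camera coordinates). Camera axes: x right, y down, z forward; pixel columns grow to the right and rows downward; lengths in m; the calibration is good to about 2 mm. A picture is of the moment at which its call begins: read the wrist's pose just before it. calibration takes no time and is no camera call; for the wrist camera it gives the pose at the moment of the call.
- manip.hand_in(): hands the job in, once; it reports no verdict.
The state is a dict: "clock": time; "joint_pos": joint angles; "joint_velocities": joint speeds; "tau": joint torques, N m; "position": TCP position; "ee_rot": TCP orientation; "ft_force": force on the tool from outside, world axes, zero at the start; "torque": the same for the moment, N m; "grip_width": opening from 0.0 (shut) to 1.0 (fully open).
Only numpy, scipy, OpenCV 4.12 (cv2) and the standard library are available. Lean on these libraries where they do the work, as an engineer would, in place of code of your own. Each camera call takes 0.05 s, during which the arm holds its last target.

## Task

The gauge block sits hemmed in between the swab jar and the eye loupe on the grey organiser. First clear the jar and the loupe, both upright, onto the green side mat; then take the gauge block out and lay it flat on the dark surface plate, centred in the white outline and lined up with it; and only then put the jar back upright on its yellow disc and the loupe back upright on its red disc, each centred. Never tip the jar, and leave everything else on the bench, such as the eraser, where it is.

Things in the scene. Friction and masses are not known exactly. Their poses are not given: they have to be found in the camera images.
- swab_jar: Blue open cup holding cotton swabs, round, 58 mm across, cup wall 55 mm high, light swabs stick out to 85 mm; 70 g. Origin: centre of its underside, z up. Starts on the yellow disc; can be gripped across its diameter in any direction from above, but only the two sides facing along the organiser's y are free at the start. Grip 30 to 50 mm above its underside; keep the hand above the swab tips.
- loupe: Black waisted eye loupe, round, 39 mm across, 31 mm high, 40 g. Origin: centre of its underside, z up. Starts on the red disc; grip across its diameter from above, along the organiser's y at the start, 12 to 25 mm above its underside.
- gauge_block: Light grey steel-coloured rectangular block lying flat, 32 mm (its x) by 60 mm (its y), 14 mm high (its z). Origin: centre of its underside. Starts on the raised seat in the middle of the organiser, its underside 20 mm above the bench. Grip across its 32 mm width (closing along its x); its ends are covered by the seat's cheeks.
- organiser: Grey holder fixed to the bench, 156 mm (its x) by 84 mm (its y), base 8 mm high. In its middle a raised seat 24 mm wide in x, top 20 mm above the bench, with two 8 mm thick cheeks, centred 38 mm either side in y, that rise to 31 mm above the bench. Origin: centre of its underside. The gauge block's x and y lie along the organiser's x and y at the start; the two discs lie 50 mm either side of the seat along x.
- jar_disc: Yellow round disc in the organiser, 69 mm across, the home of the swab jar; fixed. Origin: its centre at bench height; its flat top is 10 mm above that. It lies on the near or the far side of the seat.
- loupe_disc: Red round disc in the organiser, 55 mm across, the home of the loupe; fixed. Origin: its centre at bench height; its flat top is 10 mm above that. It lies on the side of the seat opposite the yellow disc.
- side_mat: Green rectangular mat with a thin yellow border line, 190 mm (its x) by 140 mm (its y), 4 mm thick, fixed flat on the bench to the left or right of the organiser: the side area where jar and loupe wait (room for both, one behind the other along its x). Origin: centre of its underside, at bench height.
- surface_plate: Dark flat surface plate on rubber feet, 120 mm (its x) by 130 mm (its y), flat top 25 mm above the bench, fixed, on the other side of the organiser from the mat. A white rectangular outline 42 mm (x) by 70 mm (y) is painted at its centre for the gauge block, whose 60 mm length goes along the plate's y. Origin: plate centre at bench height.
- eraser: Blue and white eraser, 23 x 49 x 13 mm, loose bystander lying on the bench just beyond the surface plate, as seen from the robot; not to be moved. Origin: centre of its underside.

How it is judged:
On the way, in this order (a step that is already met when the one before it is completed fails the run):
1. the jar and the loupe both stand upright on the green mat while the gauge block is still on its seat (x of swab_jar in the frame of side_mat between -0.09 and 0.09 m and y of swab_jar in the frame of side_mat between -0.065 and 0.065 m and z of swab_jar in the frame of side_mat between 0 and 0.009 m and angle between each of swab_jar, loupe's own z axis and vertical below 0.12 rad and linear speed of each of swab_jar, loupe below 0.03 m/s and x of loupe in the frame of side_mat between -0.09 and 0.09 m and y of loupe in the frame of side_mat between -0.065 and 0.065 m and z of loupe in the frame of side_mat between 0 and 0.009 m and distance of gauge_block from where it was at the start of the episode below 0.015 m), for 0.2 s.
2. the gauge block lies in the outline on the surface plate while jar and loupe still stand on the mat (horizontal distance between gauge_block and surface_plate below 0.012 m and angle between the y axis of gauge_block and the y axis of surface_plate, either way round below 0.2 rad and angle between gauge_block's own z axis and vertical below 0.1 rad and linear speed of each of gauge_block, swab_jar, loupe below 0.03 m/s and z of gauge_block in the frame of surface_plate between 0.02 and 0.03 m and x of swab_jar in the frame of side_mat between -0.09 and 0.09 m and y of swab_jar in the frame of side_mat between -0.065 and 0.065 m and z of swab_jar in the frame of side_mat between 0 and 0.009 m and angle between each of swab_jar, loupe's own z axis and vertical below 0.12 rad and x of loupe in the frame of side_mat between -0.09 and 0.09 m and y of loupe in the frame of side_mat between -0.065 and 0.065 m and z of loupe in the frame of side_mat between 0 and 0.009 m), for 0.2 s.
At the end, for the whole second after the job is handed in: Gauge block flat on the surface plate within 12 mm of the outline's centre and 0.2 rad of its direction; jar upright within 12 mm of the yellow disc's centre, loupe upright within 12 mm of the red disc's centre; eraser within 20 mm of its start; all released and at rest (horizontal distance between gauge_block and surface_plate below 0.012 m and angle between the y axis of gauge_block and the y axis of surface_plate, either way round below 0.2 rad and angle between gauge_block's own z axis and vertical below 0.1 rad and linear speed of each of gauge_block, swab_jar, loupe below 0.03 m/s and z of gauge_block in the frame of surface_plate between 0.02 and 0.03 m and horizontal distance between swab_jar and jar_disc below 0.012 m and z of swab_jar in the frame of jar_disc between 0.006 and 0.015 m and angle between each of swab_jar, loupe's own z axis and vertical below 0.12 rad and horizontal distance between loupe and loupe_disc below 0.012 m and z of loupe in the frame of loupe_disc between 0.006 and 0.015 m and distance of eraser from where it was at the start of the episode below 0.02 m); the robot touches nothing.
It fails at once if the jar is tipped (angle between swab_jar's own z axis and vertical above 0.6 rad).
It fails at once if the eraser is pushed away (distance of eraser from where it was at the start of the episode above 0.02 m).
It also fails if it takes over 112 s, if anything falls off the work surface, if the arm or the gripper's body presses on something with over 40 N, if the wrist force passes 120 N, or if a joint passes its speed limit or range.

## Working session

There is one attempt and no reset: what is moved stays moved. The work goes in short steps, Python scripts to look and compute and a tool call to move; the robot and the scene stay as the last step left them, time stands still between calls to the robot, and variables do not carry over. Pictures are saved under pics/ and viewed, and the job is handed in when it is done.

Besides the shell and the picture viewer there is one more tool, called after ">>>" in YAML: its name, and indented under it one key for each argument. jog_arm: Moves the arm, as the interface text tells. Its arguments: {"type":"object","properties":{"steps":{"type":"array"},"grip_force":{"type":"number"}},"required":["steps"]}

```bash
mkdir -p pics; ls; cat > h.py <<'E'
from workcell import manip
import numpy as np, cv2
def snap(name,fn):
    c=manip.calibration(name); im,d=manip.camera(name)
    cv2.imwrite('pics/'+fn+'.png',im[:,:,::-1]); np.savez('pics/'+fn+'.npz',im=im,d=d,K=c['mtx'],T=c['world_to_cam'])
def load(fn):
    z=np.load('pics/'+fn+'.npz'); K=z['K'];T=np.linalg.inv(z['T']);d=z['d']
    v,u=np.mgrid[:480,:640]
    P=np.stack([(u-K[0,2])/K[0,0]*d,(v-K[1,2])/K[1,1]*d,d],-1)@T[:3,:3].T+T[:3,3]
    P[d==0]=np.nan
    return z['im'],P
E
python3 - <<'E'
from h import *
o=manip.get_obs(); print(o)
snap('scene','s0'); snap('side','d0'); snap('wrist','w0')
E
```

```text
pics
{'clock': 0.0, 'joint_pos': array([-1.26561972,  0.33289034, -0.06470028,  1.46096997,  0.02159667,
        1.34986599, -0.08847485]), 'joint_velocities': array([ 0.00073998,  0.00045682,  0.00158908,  0.00113206, -0.00071237,
       -0.00091971,  0.00029425]), 'tau': array([ 3.30188350e-04, -6.25461674e+01,  4.92157589e-02, -3.91616070e+01,
        1.61273143e-02,  1.01385493e-02,  5.35535264e-06]), 'position': array([0.20110072, 0.59138972, 0.24749069]), 'ee_rot': array([ 1.63132763e-01,  9.86603864e-01, -7.13943318e-04, -8.62635939e-05]), 'ft_force': array([-0.50058026, -0.01147686,  1.20256509]), 'torque': array([-0.03135579, -0.01066575,  0.01037797]), 'grip_width': 0.9989295161901783}
```

View pics/s0.png

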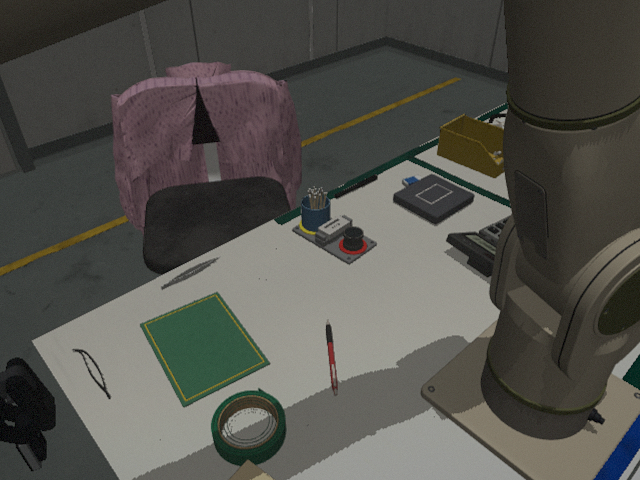

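View pics/d0.png

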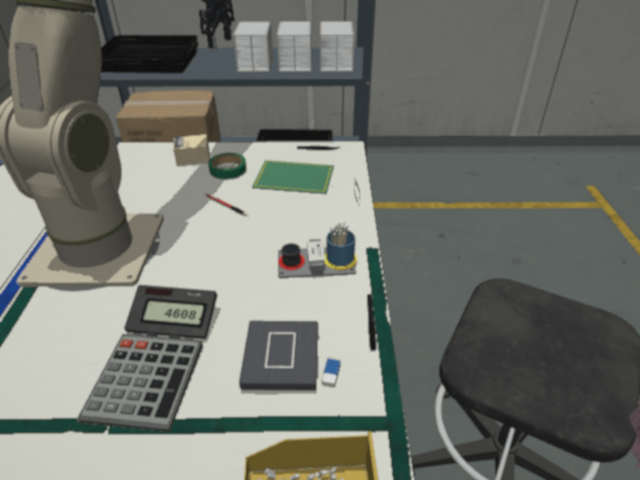

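View pics/w0.png

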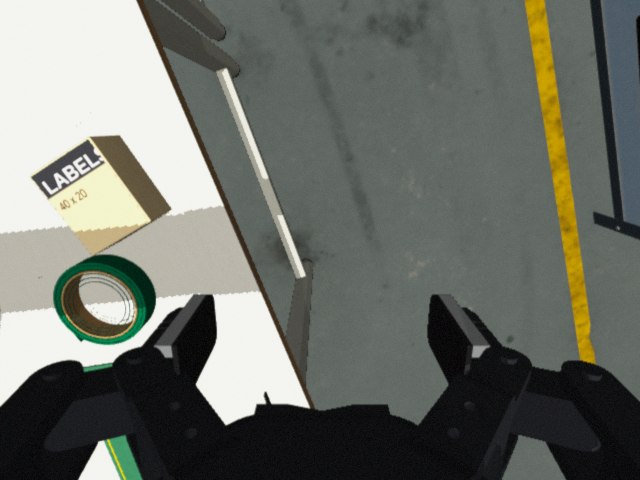

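The mat is on the robot's left, with the plate on its right. The yellow jar disc is on the far side and the red loupe disc on the near side. In the scene image the jar is at about (317,210), the loupe at (352,240), the mat at (205,347) and the plate at (433,197). Next I'll measure all of these.

```bash
cat > m.py <<'E'
from h import *
import sys
def rect(P,m,name,off=0):
    q=P[m][:,:2].astype(np.float32); q=q[~np.isnan(q).any(1)]
    if len(q)<20: print(name,'few',len(q)); return
    (c,s,a)=cv2.minAreaRect(q)
    lo=np.percentile(q,1,axis=0);hi=np.percentile(q,99,axis=0)
    print(name,len(q),'rect c',np.round(c,4),'s',np.round(s,4),'ang',round(a,2),'zmed',np.round(np.nanmedian(P[m][:,2]),4),'mid',np.round((lo+hi)/2,4))
def big(m):
    n,l,st,_=cv2.connectedComponentsWithStats(m.astype(np.uint8))
    return l==1+np.argmax(st[1:,4])
for fn in sys.argv[1:]:
    im,P=load(fn); print(fn)
    h=cv2.cvtColor(im,cv2.COLOR_RGB2HSV); H,S,V=[h[...,i].astype(int) for i in range(3)]
    x,y,z=P[...,0],P[...,1],P[...,2]
    ok=(x>0.2)&(x<1.0)&(np.abs(y)<0.7)
    with np.errstate(all='ignore'):
        rect(P,big(ok&(abs(z-.004)<.006)&(H>55)&(H<90)&(S>80)&(y>0.1)),'mat')
        rect(P,big(ok&(abs(z-.025)<.006)&(y<0)&(V<130)&(x>.4)),'plate')
        rect(P,big(ok&(abs(z-.025)<.008)&(y<0)&(V>150)&(x>.4)&(y>-.4)),'outline')
        rect(P,big(ok&(H>20)&(H<35)&(S>130)&(abs(z-.01)<.006)&(abs(y)<.12)),'yellow')
        rect(P,big(ok&((H<8)|(H>172))&(S>130)&(abs(z-.01)<.006)&(abs(y)<.12)&(x>.45)),'red')
        rect(P,big(ok&(abs(z-.034)<.005)&(S<60)&(V>90)&(abs(y)<.12)),'blocktop')
        rect(P,big(ok&(H>95)&(H<120)&(S>80)&(z>.02)&(z<.07)&(abs(y)<.12)),'jar')
        rect(P,big(ok&(abs(z-.008)<.004)&(S<60)&(V<150)&(abs(y)<.12)),'orgbase')
        rect(P,big(ok&(z>.025)&(V<60)&(z<.05)&(abs(y)<.12)&(x<.75)),'loupe')
E
python3 m.py s0 d0
```

```text
s0
mat 6421 rect c [0.4065 0.2931] s [0.1229 0.1742] ang 81.09 zmed 0.0053 mid [0.4058 0.2946]
plate 1041 rect c [ 0.4348 -0.2925] s [0.1321 0.0701] ang 89.35 zmed 0.0264 mid [ 0.4342 -0.2925]Traceback (most recent call last):
  File "m.py", line 20, in <module>
    rect(P,big(ok&(abs(z-.025)<.008)&(y<0)&(V>150)&(x>.4)&(y>-.4)),'outline')
           ~~~^^^^^^^^^^^^^^^^^^^^^^^^^^^^^^^^^^^^^^^^^^^^^^^^^^^^
  File "m.py", line 11, in big
    return l==1+np.argmax(st[1:,4])
                ~~~~~~~~~^^^^^^^^^^
    return _wrapfunc(a, 'argmax', axis=axis, out=out, **kwds)
    return bound(*args, **kwds)
ValueError: attempt to get argmax of an empty sequence
```

```bash
python3 - <<'E'
from h import *
im,P=load('s0')
for n,(u,v) in dict(jarwall=(317,218),gb=(333,228),loupe=(352,234),red=(342,250),plate=(432,190),mat=(205,347),eraser=(409,181),org=(350,258)).items(): print(n,P[v,u].round(3),im[v,u])
im,P=load('d0')
for n,(u,v) in dict(jarwall=(340,252),gb=(317,243),loupe=(291,248),red=(282,264),plate=(280,350),mat=(295,178),eraser=(331,370),yel=(332,265),org=(318,271)).items(): print(n,P[v,u].round(3),im[v,u])
E
sed -i 's/    return l==1/    if n<2: return l<0\n    return l==1/; s/(x>.4),/(x>.48),/; s/(x>.4)&/(x>.48)\&/' m.py; python3 m.py s0 d0
```

```text
jarwall [ 0.492 -0.03   0.045] [40 54 65]
gb [ 0.457 -0.04   0.035] [126 123 117]
loupe [ 0.411 -0.046  0.042] [37 40 42]
red [ 0.418 -0.027  0.01 ] [123  38  37]
plate [ 0.418 -0.298  0.029] [56 56 59]
mat [0.395 0.295 0.005] [48 84 61]
eraser [ 0.489 -0.308  0.015] [ 37  66 103]
org [ 0.391 -0.021  0.01 ] [66 66 65]
jarwall [ 0.515 -0.075  0.049] [45 67 82]
gb [ 0.47  -0.028  0.034] [187 186 179]
loupe [ 0.418 -0.052  0.041] [39 44 46]
red [ 0.399 -0.067  0.011] [168  45  41]
plate [ 0.41  -0.298  0.027] [83 85 87]
mat [0.412 0.273 0.007] [ 75 123  96]
eraser [ 0.493 -0.328  0.013] [ 56 100 153]
yel [ 0.5   -0.072  0.013] [152 144  65]
org [ 0.472 -0.092  0.014] [68 70 69]
s0
mat 6421 rect c [0.4065 0.2931] s [0.1229 0.1742] ang 81.09 zmed 0.0053 mid [0.4058 0.2946]
plate 1041 rect c [ 0.4348 -0.2925] s [0.1321 0.0701] ang 89.35 zmed 0.0264 mid [ 0.4342 -0.2925]
outline few 0
yellow 65 rect c [ 0.5196 -0.0202] s [0.0158 0.052 ] ang 80.79 zmed 0.0111 mid [ 0.5186 -0.0218]
red few 0
blocktop 307 rect c [ 0.4654 -0.0548] s [0.035  0.0739] ang 3.95 zmed 0.0352 mid [ 0.465  -0.0541]
jar
[... 288 characters left out ...]
0
mat 1413 rect c [0.4081 0.2925] s [0.1179 0.1654] ang 81.55 zmed 0.0035 mid [0.4082 0.2922]
plate 2024 rect c [ 0.4354 -0.2967] s [0.0706 0.1312] ang 0.06 zmed 0.0244 mid [ 0.4353 -0.2972]
outline few 3
yellow 106 rect c [ 0.5163 -0.0645] s [0.0363 0.0613] ang 88.32 zmed 0.0096 mid [ 0.5166 -0.0646]
red few 0
blocktop 314 rect c [ 0.4668 -0.0457] s [0.0315 0.0749] ang 2.54 zmed 0.0333 mid [ 0.4667 -0.0462]
jar 502 rect c [ 0.5162 -0.0512] s [0.0575 0.0487] ang 89.06 zmed 0.0436 mid [ 0.516  -0.0512]
orgbase 576 rect c [ 0.4679 -0.0521] s [0.1553 0.0863] ang 3.44 zmed 0.0073 mid [ 0.4678 -0.0567]
loupe 207 rect c [ 0.4172 -0.0572] s [0.0299 0.0352] ang 3.27 zmed 0.0399 mid [ 0.4173 -0.0581]
```

```bash
cat > go.py <<'E'
# usage: go.py x y z yawdeg(world angle of tool y)
from h import *
import sys
from scipy.spatial.transform import Rotation as R
o=manip.get_obs(); p=o['position']; r=R.from_quat(o['ee_rot']); M=r.as_matrix()
yaw=np.degrees(np.arctan2(M[1,1],M[0,1]))
print('clk %.2f'%o['clock'],'pos',p.round(4),'yaw %.2f'%yaw,'zax',M[:,2].round(3),'grip %.4f'%(o['grip_width']*.0854),'F',o['ft_force'].round(1),'q',o['joint_pos'].round(2))
if len(sys.argv)>4:
    t=np.array(list(map(float,sys.argv[1:4]))); a=float(sys.argv[4])
    d=(yaw-a+90)%180-90
    print('shift',(M.T@(t-p)).round(4),'twist %.3f'%np.radians(d))
E
python3 go.py 0.47 -0.05 0.30 93.8; python3 -c "
from h import *
T=np.linalg.inv(manip.calibration('wrist')['world_to_cam']);print(T.round(3))"
```

```text
clk 0.15 pos [0.2011 0.5915 0.2477] yaw 71.22 zax [-0.    -0.001 -1.   ] grip 0.0851 F [-0.3  0.4 -0.4] q [-1.27  0.33 -0.06  1.46  0.02  1.35 -0.09]
shift [-0.4611 -0.5208 -0.0517] twist -0.394
[[ 0.323  0.907  0.271  0.132]
 [ 0.947 -0.309 -0.093  0.616]
 [-0.001  0.286 -0.958  0.373]
 [ 0.     0.     0.     1.   ]]
```

```bash
python3 go.py 0.44 -0.05 0.25 93.8
```

```text
clk 0.15 pos [0.2011 0.5915 0.2477] yaw 71.22 zax [-0.    -0.001 -1.   ] grip 0.0851 F [-0.3  0.4 -0.4] q [-1.27  0.33 -0.06  1.46  0.02  1.35 -0.09]
shift [-0.4327 -0.5304 -0.0017] twist -0.394
```

>>> jog_arm:
  steps: [0.085,-0.031,-0.038,0,-0.05,0.085,-0.062,-0.076,0,-0.1,0.085,-0.093,-0.114,0,-0.15,0.085,-0.124,-0.152,0,-0.2,0.085,-0.155,-0.19,0,-0.25,0.085,-0.186,-0.228,0,-0.3,0.085,-0.217,-0.266,0,-0.35,0.085,-0.248,-0.304,0,-0.394,0.085,-0.279,-0.342,0,-0.394,0.085,-0.31,-0.38,0,-0.394]

```text
clock: 1.15
position: [0.3725, 0.1301, 0.2483]
ee_rot: [-0.033, 0.999, 0.0, 0.0]
ft_force: [0.9, 0.1, -0.1]
grip_width: 0.992
```

```bash
python3 go.py 0.44 -0.05 0.25 93.8; python3 -c "
from h import *
snap('wrist','w1')"; python3 m.py w1
```

```text
clk 1.15 pos [0.3725 0.1301 0.2483] yaw 93.81 zax [ 0.     0.001 -1.   ] grip 0.0847 F [ 0.9  0.1 -0.1] q [-0.81 -0.22  0.31  2.03  0.07  1.32  1.12]
shift [-0.0554 -0.1842 -0.0018] twist 0.000
w1
mat 16875 rect c [0.4072 0.2941] s [0.1233 0.1728] ang 81.01 zmed 0.004 mid [0.4049 0.2945]
plate 685 rect c [ 0.4624 -0.048 ] s [0.0834 0.0315] ang 89.76 zmed 0.0273 mid [ 0.462  -0.0478]
outline few 1
yellow 122 rect c [ 0.496  -0.0216] s [0.0192 0.009 ] ang 39.72 zmed 0.01 mid [ 0.496  -0.0222]
red few 0
blocktop 1492 rect c [ 0.4647 -0.0504] s [0.0326 0.0636] ang 5.22 zmed 0.0339 mid [ 0.4646 -0.0487]
jar 1228 rect c [ 0.4976 -0.0498] s [0.024  0.0553] ang 17.46 zmed 0.0472 mid [ 0.5004 -0.0472]
orgbase 2551 rect c [ 0.4452 -0.0498] s [0.1165 0.0839] ang 3.8 zmed 0.0079 mid [ 0.44   -0.0498]
loupe 1277 rect c [ 0.4148 -0.0513] s [0.036  0.0377] ang 31.72 zmed 0.041 mid [ 0.4138 -0.0509]
```

View pics/w1.png

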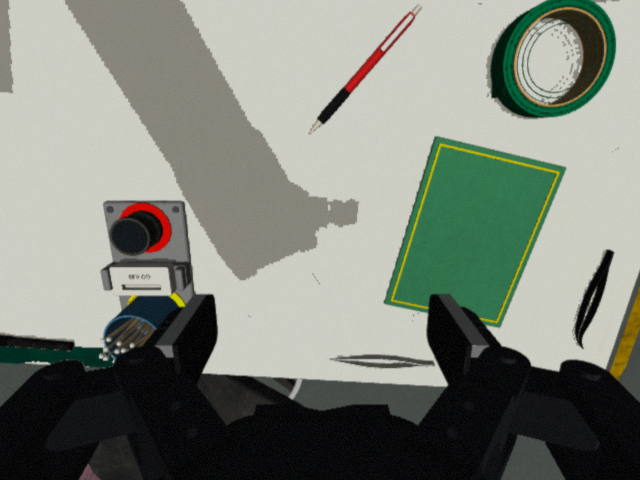

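The wrist image shows the mat around (475,230), the loupe at (137,233), the block at (145,278) and the jar at (140,325). The depths agree with the other cameras. I'll continue over the organiser.

>>> jog_arm:
  steps: [0.085,-0.014,-0.046,0,0,0.085,-0.028,-0.092,0,0,0.085,-0.042,-0.138,0,0,0.085,-0.055,-0.184,0,0,0.085,-0.055,-0.184,0,0,0.085,-0.055,-0.184,0,0,0.085,-0.055,-0.184,0,0,0.085,-0.055,-0.184,0,0,0.085,-0.055,-0.184,0,0,0.085,-0.055,-0.184,0,0]

```text
clock: 2.2
position: [0.4393, -0.0472, 0.2483]
ee_rot: [-0.034, 0.999, 0.0, 0.0]
ft_force: [-0.1, 0.4, 0.4]
grip_width: 0.997
```

```bash
python3 -c "
from h import *
snap('wrist','w2')"; python3 m.py w2;  python3 go.py
```

```text
w2
mat 7134 rect c [0.4158 0.2423] s [0.1937 0.0807] ang 17.47 zmed 0.004 mid [0.4078 0.2636]
plate 6789 rect c [ 0.4339 -0.2929] s [0.1301 0.0698] ang 88.87 zmed 0.025 mid [ 0.4344 -0.2921]
outline few 4
yellow 186 rect c [ 0.5036 -0.0193] s [0.0434 0.0112] ang 30.7 zmed 0.0101 mid [ 0.5055 -0.0227]
red few 0
blocktop 1689 rect c [ 0.4647 -0.0492] s [0.0313 0.0595] ang 4.05 zmed 0.034 mid [ 0.4645 -0.0491]
jar 1604 rect c [ 0.5125 -0.0459] s [0.0545 0.0569] ang 11.24 zmed 0.0499 mid [ 0.5133 -0.0456]
orgbase 2219 rect c [ 0.4206 -0.0521] s [0.066 0.084] ang 3.67 zmed 0.0079 mid [ 0.4202 -0.0521]
loupe 1246 rect c [ 0.4143 -0.0532] s [0.0369 0.036 ] ang 17.4 zmed 0.0411 mid [ 0.414  -0.0529]
clk 2.25 pos [ 0.4394 -0.0474  0.2483] yaw 93.84 zax [ 0.  0. -1.] grip 0.0850 F [ 0.7 -0.4  0.4] q [-0.66 -0.13  0.62  1.94  0.08  1.31  1.57]
```

View pics/w2.png

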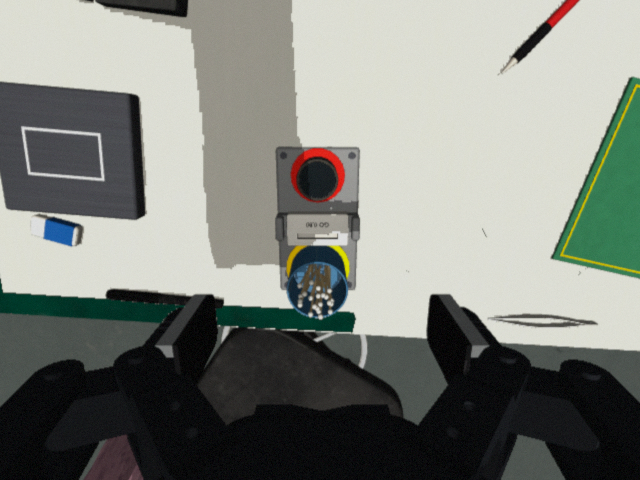

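The wrist view shows the loupe centred on the red disc at (318,178), the block at (318,230) and the jar at (317,290). The outline's corners are at about (22,127), (103,133), (104,181) and (27,177).

```bash
python3 - <<'E'
from h import *
from m import rect,big
for f in ('w2','s0','d0'):
    im,P=load(f); x,y,z=P[...,0],P[...,1],P[...,2]; V=im.max(-1)
    with np.errstate(all='ignore'):
        pl=big((abs(z-.025)<.008)&(y<-.2)&(y>-.4)&(x>.3)&(x<.5)); rect(P,pl,'plate')
        hull=cv2.erode(pl.astype(np.uint8),np.ones((7,7)))>0
        rect(P,big(hull&(V>140)),'outline')
        rect(P,(z>.006)&(z<.018)&(x>.47)&(x<.56)&(y<-.26)&(y>-.36)&((im.max(-1).astype(int)-im.min(-1)>50)|(V>150))&~pl,'eraser')
E
```

```text
plate 17201 rect c [ 0.4087 -0.2926] s [0.1305 0.1201] ang 88.87 zmed 0.025 mid [ 0.4083 -0.2909]
outline 418 rect c [ 0.4093 -0.2938] s [0.0737 0.0457] ang 88.83 zmed 0.0253 mid [ 0.4082 -0.2936]
eraser 933 rect c [ 0.5094 -0.3041] s [0.1043 0.0394] ang 48.54 zmed 0.0129 mid [ 0.4909 -0.3237]
plate 2077 rect c [ 0.4086 -0.294 ] s [0.1356 0.1225] ang 88.94 zmed 0.0262 mid [ 0.4075 -0.2923]
outline few 0
eraser 61 rect c [ 0.4903 -0.323 ] s [0.0418 0.0167] ang 81.61 zmed 0.0144 mid [ 0.4902 -0.3236]
plate 4784 rect c [ 0.4107 -0.2962] s [0.1312 0.1203] ang 89.2 zmed 0.0244 mid [ 0.4109 -0.2968]
outline 146 rect c [ 0.4105 -0.2926] s [0.0764 0.0456] ang 89.03 zmed 0.0246 mid [ 0.4112 -0.2938]
eraser 336 rect c [ 0.4931 -0.3265] s [0.0493 0.0224] ang 77.26 zmed 0.0123 mid [ 0.4934 -0.3268]
```

```bash
python3 go.py 0.5142 -0.0457 0.14 94; python3 go.py 0.5142 -0.0457 0.048 94
```

```text
clk 2.25 pos [ 0.4394 -0.0474  0.2483] yaw 93.84 zax [ 0.  0. -1.] grip 0.0850 F [ 0.7 -0.4  0.4] q [-0.66 -0.13  0.62  1.94  0.08  1.31  1.57]
shift [-0.0747 -0.0034  0.1083] twist -0.003
clk 2.25 pos [ 0.4394 -0.0474  0.2483] yaw 93.84 zax [ 0.  0. -1.] grip 0.0850 F [ 0.7 -0.4  0.4] q [-0.66 -0.13  0.62  1.94  0.08  1.31  1.57]
shift [-0.0747 -0.0034  0.2003] twist -0.003
```

>>> jog_arm:
  steps: [0.085,-0.04,-0.002,0.02,-0.003,0.085,-0.0747,-0.0034,0.04,-0.003,0.085,-0.0747,-0.0034,0.06,-0.003,0.085,-0.0747,-0.0034,0.08,-0.003,0.085,-0.0747,-0.0034,0.1,-0.003,0.085,-0.0747,-0.0034,0.1,-0.003,0.085,-0.0747,-0.0034,0.1,-0.003,0.085,-0.0747,-0.0034,0.1,-0.003,0.085,-0.0747,-0.0034,0.1,-0.003,0.085,-0.0747,-0.0034,0.1,-0.003]

```text
clock: 3.25
position: [0.5146, -0.0461, 0.149]
ee_rot: [-0.035, 0.999, 0.0, 0.001]
ft_force: [0.8, -0.1, -0.3]
grip_width: 0.997
```

```bash
python3 go.py 0.5142 -0.0457 0.048 94; python3 -c "
from h import *
snap('side','d1')
snap('wrist','w3')"
```

```text
clk 3.25 pos [ 0.5146 -0.0461  0.149 ] yaw 93.97 zax [ 0.001  0.001 -1.   ] grip 0.0851 F [ 0.8 -0.1 -0.3] q [-0.62  0.2   0.69  1.9  -0.14  1.09  1.77]
shift [0.0005 0.0004 0.101 ] twist -0.000
```

View pics/w3.png

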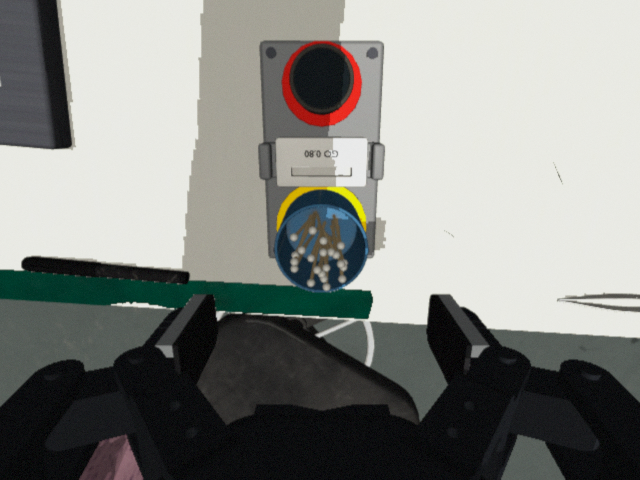

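View pics/d1.png

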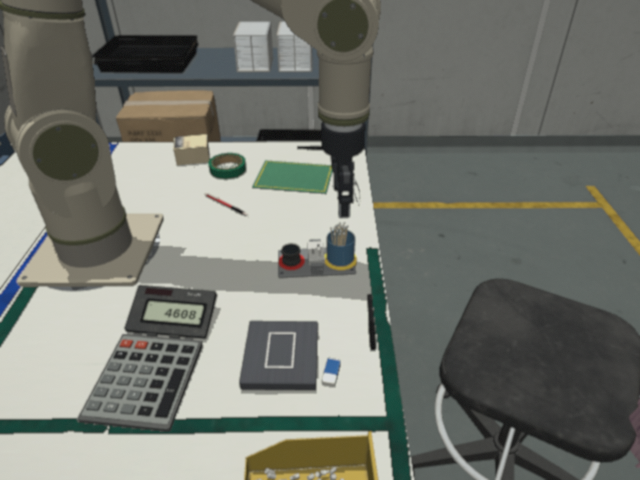

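The jar's rim is centred at (322,248) and sits midway between the fingertips, whose midpoint is at about 322. I'll descend.

>>> jog_arm:
  steps: [0.085,0,0,0.025,0,0.085,0,0,0.05,0,0.085,0,0,0.07,0,0.085,0,0,0.085,0,0.085,0.0005,0,0.095,0,0.085,0.0005,0,0.101,0,0.085,0.0005,0,0.101,0,0.065,0.0005,0,0.101,0,0.06,0.0005,0,0.101,0,0.055,0.0005,0,0.101,0]
  grip_force: 25

```text
clock: 4.35
position: [0.5142, -0.0463, 0.0482]
ee_rot: [-0.035, 0.999, 0.0, 0.001]
ft_force: [-1.0, -0.1, 4.1]
grip_width: 0.666
```

>>> jog_arm:
  steps: [0.05,0,0,0,0,0.05,0,0,0,0,0.05,0,0,0,0,0.05,0,0,0,0,0.05,0,0,-0.003,0,0.05,0,0,-0.01,0,0.05,0,0,-0.02,0,0.05,0,0,-0.03,0,0.05,0,0,-0.03,0,0.05,0,0,-0.03,0]

```text
clock: 5.35
position: [0.5139, -0.0461, 0.0777]
ee_rot: [-0.035, 0.999, 0.0, 0.0]
ft_force: [0.1, -0.1, 0.1]
grip_width: 0.669
```

```bash
python3 go.py 0.45 0.286 0.18 94; python3 -c "
from h import *
snap('side','d2')
i=cv2.imread('pics/d2.png')[100:340,200:520]; cv2.imwrite('pics/d2c.png',cv2.resize(i,None,fx=2,fy=2))"
```

```text
clk 5.35 pos [ 0.5139 -0.0461  0.0777] yaw 93.97 zax [ 0.001  0.001 -1.   ] grip 0.0571 F [ 0.1 -0.1  0.1] q [-0.58  0.31  0.66  1.96 -0.23  0.95  1.84]
shift [ 0.0406  0.3358 -0.1022] twist -0.000
```

View pics/d2c.png

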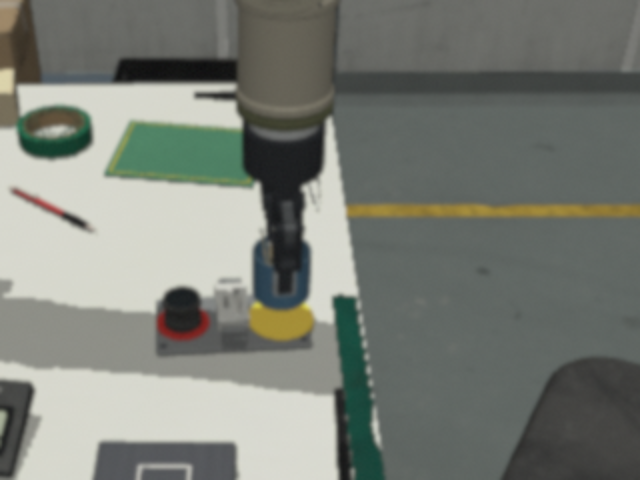

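The jar is lifted upright and clear of the yellow disc. I'll carry it to the far half of the mat.

>>> jog_arm:
  steps: [0.05,0,0.005,-0.02,0,0.05,0.004,0.025,-0.035,0,0.05,0.007,0.055,-0.045,0,0.05,0.01,0.09,-0.045,0,0.05,0.014,0.125,-0.045,0,0.05,0.018,0.16,-0.045,0,0.05,0.022,0.195,-0.045,0,0.05,0.026,0.23,-0.045,0,0.05,0.03,0.265,-0.045,0,0.05,0.034,0.295,-0.045,0]

```text
clock: 6.4
position: [0.4585, 0.2475, 0.1218]
ee_rot: [-0.035, 0.999, -0.0, -0.0]
ft_force: [0.2, 0.6, 0.1]
grip_width: 0.667
```

```bash
python3 go.py 0.45 0.286 0.043 94
```

```text
clk 6.40 pos [0.4585 0.2475 0.1218] yaw 94.02 zax [-0.001 -0.    -1.   ] grip 0.0570 F [0.2 0.6 0.1] q [-1.02  0.23  0.5   1.91 -0.13  1.04  1.17]
shift [0.0057 0.039  0.0788] twist 0.000
```

>>> jog_arm:
  steps: [0.05,0.003,0.02,0.01,0,0.05,0.006,0.036,0.025,0,0.05,0.006,0.037,0.045,0,0.05,0.006,0.037,0.06,0,0.05,0.006,0.037,0.07,0,0.05,0.006,0.037,0.075,0,0.05,0.006,0.037,0.077,0,0.05,0.006,0.037,0.078,0,0.05,0.006,0.037,0.078,0,0.05,0.006,0.037,0.078,0]

```text
clock: 7.4
position: [0.4511, 0.2824, 0.0448]
ee_rot: [-0.035, 0.999, 0.0, 0.0]
ft_force: [0.2, -0.4, -0.3]
grip_width: 0.669
```

```bash
python3 go.py 0.45 0.286 0.042 94
```

```text
clk 7.40 pos [0.4511 0.2824 0.0448] yaw 93.96 zax [ 0.001  0.001 -1.   ] grip 0.0571 F [ 0.2 -0.4 -0.3] q [-1.03  0.36  0.45  1.93 -0.2   0.89  1.16]
shift [0.0008 0.0037 0.0028] twist -0.001
```

>>> jog_arm:
  steps: [0.05,0,0,0.0015,0,0.05,0,0,0.0025,0,0.05,0,0,0.0025,0,0.06,0,0,0.0025,0,0.065,0,0,0.0025,0,0.075,0,0,0.0025,0,0.084,0,0,0.0025,0,0.084,0,0,-0.015,0,0.084,0,0,-0.045,0,0.084,0,0,-0.09,0]

```text
clock: 8.4
position: [0.4496, 0.2813, 0.1336]
ee_rot: [-0.035, 0.999, -0.001, -0.001]
ft_force: [0.3, 1.5, 0.5]
grip_width: 0.987
```

```bash
python3 go.py 0.4145 -0.053 0.1 94
```

```text
clk 8.40 pos [0.4496 0.2813 0.1336] yaw 93.97 zax [-0.003 -0.003 -1.   ] grip 0.0843 F [0.3 1.5 0.5] q [-1.07  0.24  0.48  1.87 -0.12  1.07  1.1 ]
shift [ 0.058  -0.3309  0.0347] twist -0.001
```

>>> jog_arm:
  steps: [0.085,0,0,-0.03,0,0.085,0.008,-0.04,-0.03,0,0.085,0.016,-0.085,-0.03,0,0.085,0.024,-0.13,-0.03,0,0.085,0.032,-0.175,-0.03,0,0.085,0.04,-0.22,-0.02,0,0.085,0.048,-0.265,0,0,0.085,0.056,-0.31,0.01,0,0.085,0.058,-0.331,0.02,0,0.085,0.058,-0.331,0.02,0]

```text
clock: 9.4
position: [0.4148, -0.0549, 0.1134]
ee_rot: [-0.032, 0.999, -0.0, -0.001]
ft_force: [0.3, 0.4, 0.1]
grip_width: 0.999
```

```bash
python3 go.py 0.4145 -0.053 0.029 94;python3 -c "
from h import *
snap('side','d3');snap('scene','s3');snap('wrist','w4')
im,P=load('s3'); 
from m import rect,big
h=cv2.cvtColor(im,cv2.COLOR_RGB2HSV);H,S=h[...,0],h[...,1]
rect(P,(H>95)&(H<120)&(S>80)&(P[...,2]>.02)&(P[...,2]<.07)&(P[...,1]>.2)&(P[...,1]<.4),'jar')
a=cv2.imread('pics/s3.png');b=cv2.imread('pics/w4.png');cv2.imwrite('pics/c3.png',np.hstack([cv2.resize(a,(400,300)),cv2.resize(b,(400,300))]))
"
```

```text
clk 9.40 pos [ 0.4148 -0.0549  0.1134] yaw 93.68 zax [-0.001 -0.    -1.   ] grip 0.0853 F [0.3 0.4 0.1] q [-0.78 -0.03  0.8   2.17  0.03  1.    1.65]
shift [0.     0.0019 0.0844] twist -0.006
jar 764 rect c [0.4497 0.284 ] s [0.0554 0.0572] ang 68.2 zmed 0.0422 mid [0.4501 0.2835]
```

View pics/c3.png

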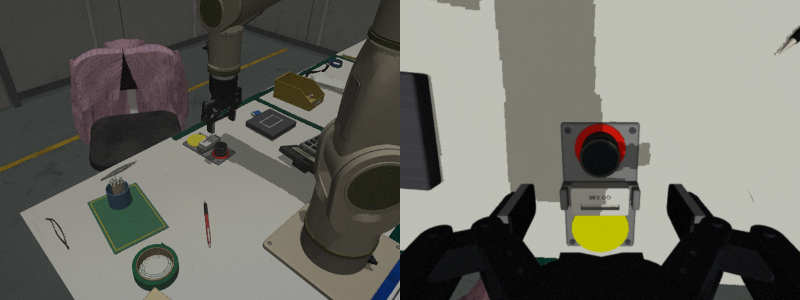

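The jar stands on the mat at about (0.450, 0.284), and the loupe is still on its disc. I'll descend on the loupe.

>>> jog_arm:
  steps: [0.085,0,0.002,0.03,-0.006,0.085,0,0.002,0.055,-0.006,0.085,0,0.002,0.07,-0.006,0.085,0,0.002,0.08,-0.006,0.085,0,0.002,0.084,-0.006,0.085,0,0.002,0.084,-0.006,0.07,0,0.002,0.084,-0.006,0.058,0,0.002,0.084,-0.006,0.052,0,0.002,0.084,-0.006,0.047,0,0.002,0.084,-0.006]

```text
clock: 10.55
position: [0.4159, -0.0499, 0.0306]
ee_rot: [-0.038, 0.999, 0.0, 0.0]
ft_force: [-0.0, -0.0, 0.7]
grip_width: 0.551
```

```bash
python3 go.py 0.4145 -0.053 0.029 94;python3 -c "
from h import *
snap('side','d4');snap('wrist','w5')
b=cv2.imread('pics/w5.png');a=cv2.imread('pics/d4.png')[180:310,220:400];cv2.imwrite('pics/c4.png',np.hstack([cv2.resize(a,(400,300)),cv2.resize(b,(400,300))]))
"
```

```text
clk 10.55 pos [ 0.4159 -0.0499  0.0306] yaw 94.31 zax [ 0.001  0.    -1.   ] grip 0.0470 F [-0.  -0.   0.7] q [-0.74  0.19  0.8   2.23 -0.19  0.79  1.84]
shift [ 0.0016 -0.003   0.0016] twist 0.005
```

View pics/c4.png

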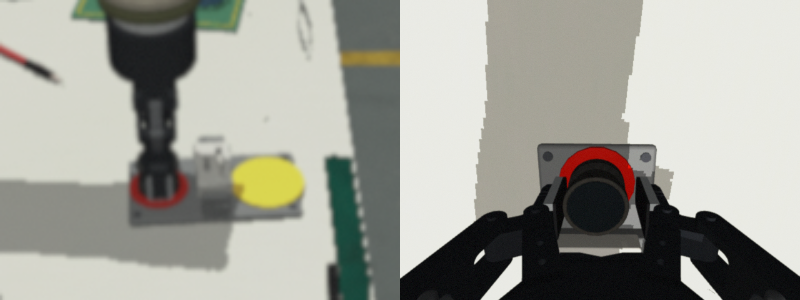

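The fingers straddle the loupe but sit about 3 mm off centre along y. I'll correct that and close.

>>> jog_arm:
  steps: [0.047,0.0016,-0.003,0.001,0,0.047,0.0016,-0.003,0.001,0,0.04,0.0016,-0.003,0.001,0,0.035,0.0016,-0.003,0.001,0,0.032,0.0016,-0.003,0.001,0,0.032,0.0016,-0.003,0.001,0,0.032,0.0016,-0.003,0,0,0.032,0.0016,-0.003,-0.01,0,0.032,0.0016,-0.003,-0.025,0,0.032,0.0016,-0.003,-0.035,0]

```text
clock: 11.65
position: [0.4145, -0.0532, 0.066]
ee_rot: [-0.038, 0.999, 0.0, 0.0]
ft_force: [-0.1, -0.2, -0.8]
grip_width: 0.444
```

```bash
python3 go.py 0.36 0.3 0.08 94;python3 -c "
from h import *
snap('side','d5');snap('wrist','w6')
b=cv2.imread('pics/w6.png');a=cv2.imread('pics/d5.png')[180:310,220:400];cv2.imwrite('pics/c5.png',np.hstack([cv2.resize(a,(400,300)),cv2.resize(b,(400,300))]))
"
```

```text
clk 11.65 pos [ 0.4145 -0.0532  0.066 ] yaw 94.30 zax [ 0.  0. -1.] grip 0.0379 F [-0.1 -0.2 -0.8] q [-0.77  0.08  0.83  2.21 -0.08  0.87  1.75]
shift [ 0.0279  0.3563 -0.0141] twist 0.005
```

View pics/c5.png

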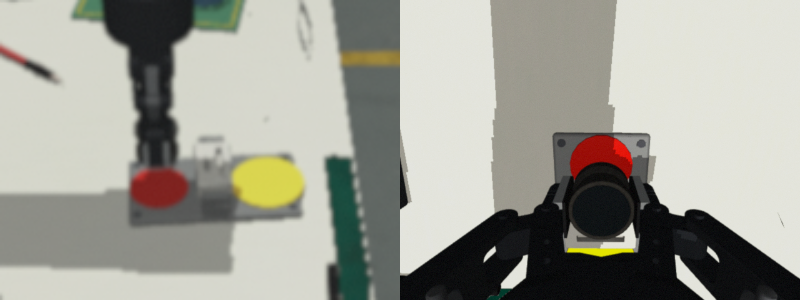

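The loupe is lifted. I'll carry it to the near half of the mat.

>>> jog_arm:
  steps: [0.032,0,0.01,-0.015,0,0.032,0.003,0.04,-0.025,0,0.032,0.006,0.08,-0.03,0,0.032,0.01,0.12,-0.03,0,0.032,0.013,0.16,-0.03,0,0.032,0.016,0.2,-0.03,0,0.032,0.019,0.24,-0.03,0,0.032,0.022,0.28,-0.025,0,0.032,0.025,0.32,-0.02,0,0.032,0.028,0.35,-0.01,0]

```text
clock: 12.75
position: [0.3593, 0.2966, 0.0748]
ee_rot: [-0.039, 0.999, 0.001, -0.0]
ft_force: [0.5, -0.3, -0.1]
grip_width: 0.439
```

```bash
python3 go.py 0.36 0.3 0.0245 94
```

```text
clk 12.75 pos [0.3593 0.2966 0.0748] yaw 94.42 zax [-0.     0.001 -1.   ] grip 0.0375 F [ 0.5 -0.3 -0.1] q [-1.2   0.17  0.44  2.08 -0.09  0.91  0.95]
shift [-0.001   0.0032  0.0503] twist 0.007
```

>>> jog_arm:
  steps: [0.032,0,0,0.015,0,0.032,0,0,0.03,0,0.032,0,0,0.04,0,0.032,0,0,0.046,0,0.032,0,0,0.048,0,0.032,0,0,0.049,0,0.032,0,0,0.05,0,0.032,0,0,0.05,0,0.032,0,0,0.05,0,0.032,0,0,0.05,0]

```text
clock: 13.75
position: [0.3602, 0.2939, 0.0255]
ee_rot: [-0.038, 0.999, 0.0, 0.0]
ft_force: [0.6, -1.2, -0.7]
grip_width: 0.446
```

```bash
python3 go.py 0.36 0.3 0.0237 94
```

```text
clk 13.75 pos [0.3602 0.2939 0.0255] yaw 94.31 zax [ 0.  0. -1.] grip 0.0381 F [ 0.6 -1.2 -0.7] q [-1.17  0.26  0.43  2.11 -0.15  0.8   1.  ]
shift [-0.0003  0.0061  0.0018] twist 0.005
```

Lower it the rest of the way, release and retreat.

>>> jog_arm:
  steps: [0.032,0,0,0.001,0,0.032,0,0,0.0018,0,0.032,0,0,0.0018,0,0.04,0,0,0.0018,0,0.045,0,0,0.0018,0,0.055,0,0,0,0,0.06,0,0,-0.01,0,0.06,0,0,-0.035,0,0.06,0,0,-0.08,0,0.06,0,0,-0.12,0]

```text
clock: 14.75
position: [0.3602, 0.2933, 0.1476]
ee_rot: [-0.037, 0.999, -0.0, 0.0]
ft_force: [-0.0, 1.3, 0.1]
grip_width: 0.704
```

```bash
python3 go.py 0.4645 -0.049 0.12 4;python3 -c "
from h import *
snap('side','d6');snap('scene','s6')
im,P=load('s6'); 
from m import rect,big
h=cv2.cvtColor(im,cv2.COLOR_RGB2HSV);H,S=h[...,0],h[...,1]
m=(P[...,2]>.02)&(P[...,1]>.2)&(P[...,1]<.4)
rect(P,(H>95)&(H<120)&(S>80)&m&(P[...,2]<.07),'jar')
rect(P,(im.max(-1)<60)&m&(P[...,2]<.04)&(P[...,0]<.4),'loupe')
z=P[...,2];x=P[...,0];y=P[...,1]
rect(P,big((H>20)&(H<35)&(S>110)&(abs(z-.01)<.006)&(abs(y)<.12)),'yellow')
rect(P,big(((H<8)|(H>172))&(S>110)&(abs(z-.01)<.006)&(abs(y)<.12)&(x>.3)),'red')
im,P=load('d6');z=P[...,2];x=P[...,0];y=P[...,1];h=cv2.cvtColor(im,cv2.COLOR_RGB2HSV);H,S=h[...,0],h[...,1]
rect(P,big((H>20)&(H<35)&(S>110)&(abs(z-.01)<.006)&(abs(y)<.12)),'yellow')
rect(P,big(((H<8)|(H>172))&(S>110)&(abs(z-.01)<.006)&(abs(y)<.12)&(x>.3)),'red')
a=cv2.imread('pics/s6.png');b=cv2.imread('pics/d6.png');cv2.imwrite('pics/c6.png',np.hstack([cv2.resize(a,(400,300)),cv2.resize(b,(400,300))]))
"
```

```text
clk 14.75 pos [0.3602 0.2933 0.1476] yaw 94.27 zax [ 0. -0. -1.] grip 0.0601 F [-0.   1.3  0.1] q [-1.23  0.06  0.46  2.02 -0.03  1.08  0.89]
shift [-0.0785 -0.3491  0.0277] twist -1.566
jar 756 rect c [0.4175 0.2935] s [0.0563 0.1199] ang 73.21 zmed 0.0409 mid [0.4489 0.2834]
loupe 895 rect c [0.2812 0.328 ] s [0.0935 0.2027] ang 85.01 zmed 0.0327 mid [0.2795 0.3273]
yellow 386 rect c [ 0.5234 -0.0435] s [0.0496 0.0685] ang 16.33 zmed 0.0116 mid [ 0.5209 -0.0451]
red 398 rect c [ 0.4148 -0.052 ] s [0.0524 0.0536] ang 23.27 zmed 0.0113 mid [ 0.4144 -0.0515]
yellow 558 rect c [ 0.5169 -0.0464] s [0.0727 0.0618] ang 89.47 zmed 0.0096 mid [ 0.5164 -0.0475]
red 358 rect c [ 0.4163 -0.0547] s [0.0527 0.0529] ang 37.8 zmed 0.0095 mid [ 0.417  -0.0544]
```

View pics/c6.png

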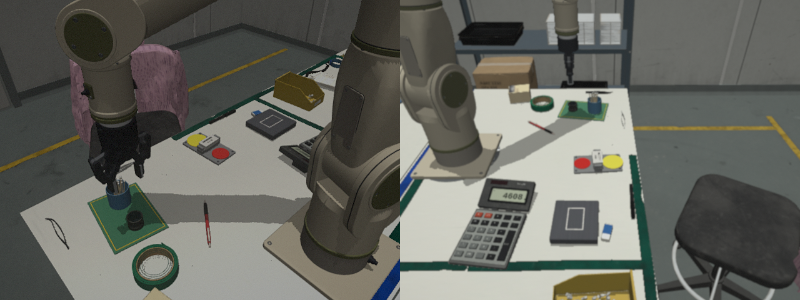

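Both items stand upright on the mat, the jar at scene (120,195) and the loupe at (135,222) in the half-size picture. The discs agree with my estimates. Next is the block, which needs a twist of about +1.57 rad to stay within joint 7's range.

>>> jog_arm:
  steps: [0.06,0,-0.02,-0.02,0.14,0.06,-0.01,-0.055,-0.03,0.28,0.06,-0.02,-0.09,-0.03,0.42,0.06,-0.028,-0.125,-0.03,0.56,0.06,-0.036,-0.16,-0.03,0.7,0.06,-0.044,-0.195,-0.03,0.84,0.06,-0.052,-0.23,-0.03,0.98,0.06,-0.06,-0.265,-0.03,1.12,0.06,-0.068,-0.3,-0.03,1.26,0.06,-0.076,-0.335,-0.03,1.4]

```text
clock: 15.85
position: [0.4611, -0.0361, 0.1757]
ee_rot: [0.617, 0.787, 0.001, -0.0]
ft_force: [0.9, 1.1, 0.9]
grip_width: 0.703
```

```bash
python3 go.py 0.4645 -0.049 0.11 4
```

```text
clk 15.85 pos [ 0.4611 -0.0361  0.1757] yaw 13.75 zax [ 0.     0.001 -1.   ] grip 0.0600 F [0.9 1.1 0.9] q [-0.84 -0.    0.83  2.    0.    1.14  0.23]
shift [-0.0133  0.0002  0.0657] twist 0.170
```

>>> jog_arm:
  steps: [0.06,-0.0133,0,0.015,0.14,0.06,-0.0133,0,0.03,0.17,0.06,-0.0133,0,0.045,0.17,0.06,-0.0133,0,0.06,0.17,0.06,-0.0133,0,0.065,0.17,0.06,-0.0133,0,0.065,0.17,0.06,-0.0133,0,0.065,0.17,0.06,-0.0133,0,0.065,0.17,0.06,-0.0133,0,0.065,0.17,0.06,-0.0133,0,0.065,0.17]

```text
clock: 16.85
position: [0.4645, -0.0474, 0.1106]
ee_rot: [0.68, 0.733, 0.0, 0.0]
ft_force: [-0.6, 0.3, 0.2]
grip_width: 0.703
```

```bash
python3 go.py 0.4645 -0.049 0.035 4;python3 -c "
from h import *
snap('wrist','w7')
from m import rect,big
im,P=load('w7');z=P[...,2];x=P[...,0];y=P[...,1];h=cv2.cvtColor(im,cv2.COLOR_RGB2HSV);H,S=h[...,0],h[...,1]
rect(P,big((abs(z-.034)<.0025)&(S<60)&(im.max(-1)>90)&(abs(y)<.12)),'block')
rect(P,big((H>20)&(H<35)&(S>110)&(abs(z-.01)<.006)&(abs(y)<.12)),'yellow')
rect(P,big(((H<8)|(H>172))&(S>110)&(abs(z-.01)<.006)&(abs(y)<.12)&(x>.3)),'red')
"
```

```text
clk 16.85 pos [ 0.4645 -0.0474  0.1106] yaw 4.36 zax [ 0.001  0.    -1.   ] grip 0.0600 F [-0.6  0.3  0.2] q [-0.79  0.14  0.86  2.06 -0.13  0.99  0.21]
shift [-0.0016 -0.0002  0.0756] twist 0.006
block 4306 rect c [ 0.4651 -0.0486] s [0.0319 0.0601] ang 3.91 zmed 0.034 mid [ 0.4651 -0.0483]
yellow 7791 rect c [ 0.5162 -0.0458] s [0.0658 0.0693] ang 5.7 zmed 0.0101 mid [ 0.5156 -0.0447]
red 5107 rect c [ 0.4152 -0.0524] s [0.0551 0.0547] ang 50.64 zmed 0.01 mid [ 0.4155 -0.0519]
```

View pics/w7.png

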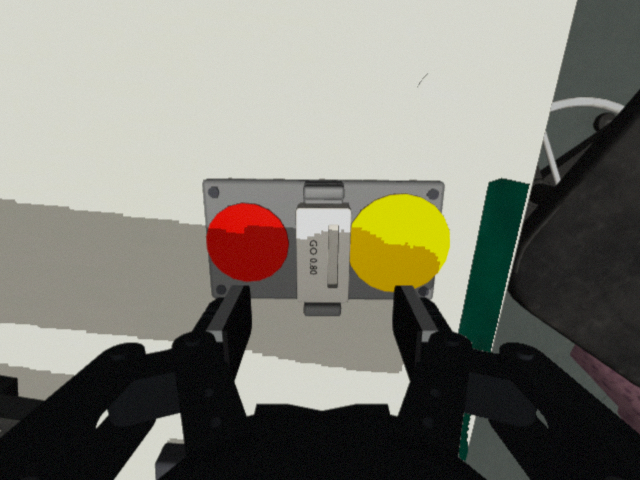

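The block is seen squarely, with its top centre at pixel (323,253), or (0.465, -0.0486) at 3.9°. I'll descend and grip it.

>>> jog_arm:
  steps: [0.06,0,0.0005,0.03,0.007,0.06,-0.0014,0.0005,0.055,0.007,0.06,-0.0014,0.0005,0.07,0.007,0.06,-0.0014,0.0005,0.078,0.007,0.06,-0.0014,0.0005,0.08,0.007,0.06,-0.0014,0.0005,0.08,0.007,0.05,-0.0014,0.0005,0.08,0.007,0.045,-0.0014,0.0005,0.08,0.007,0.041,-0.0014,0.0005,0.08,0.007,0.041,-0.0014,0.0005,0.08,0.007]

```text
clock: 17.9
position: [0.4651, -0.0487, 0.0305]
ee_rot: [0.682, 0.731, 0.0, 0.0]
ft_force: [0.7, -1.2, -0.4]
grip_width: 0.48
```

```bash
python3 go.py 0.465 -0.0486 0.03 3.9
```

```text
clk 17.90 pos [ 0.4651 -0.0487  0.0305] yaw 3.96 zax [ 0.  0. -1.] grip 0.0410 F [ 0.7 -1.2 -0.4] q [-0.7   0.32  0.79  2.12 -0.31  0.82  0.35]
shift [ 0.0001 -0.0001  0.0005] twist 0.001
```

>>> jog_arm:
  steps: [0.035,0,0,0,0,0.03,0,0,0,0,0.025,0,0,0,0,0.025,0,0,0,0,0.025,0,0,0,0,0.025,0,0,-0.004,0,0.025,0,0,-0.015,0,0.025,0,0,-0.03,0,0.025,0,0,-0.05,0,0.025,0,0,-0.07,0]
  grip_force: 40

```text
clock: 18.9
position: [0.4647, -0.0491, 0.1015]
ee_rot: [0.682, 0.731, -0.0, 0.0]
ft_force: [0.5, 0.2, -1.4]
grip_width: 0.362
```

```bash
python3 go.py 0.4092 -0.2935 0.1 -1.1;python3 -c "
from h import *
snap('wrist','w8')"
```

```text
clk 18.90 pos [ 0.4647 -0.0491  0.1015] yaw 3.93 zax [-0. -0. -1.] grip 0.0309 F [ 0.5  0.2 -1.4] q [-0.79  0.16  0.87  2.07 -0.15  0.97  0.22]
shift [-0.24   -0.0721  0.0016] twist 0.088
```

View pics/w8.png

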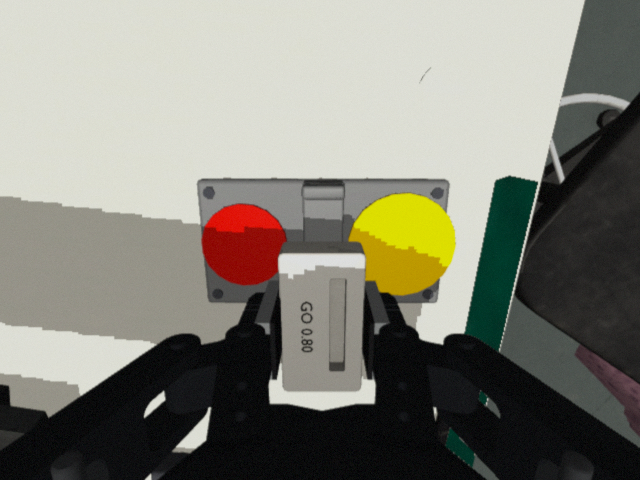

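The block is held square. But its underside is only about 10 mm below the TCP while the tips reach 17 mm below it, so the tips would hit the plate first. I'll check where the tips actually are.

```bash
python3 - <<'E'
from h import *
im,P=load('w8')
for (u0,u1) in ((240,280),(365,405)):
    for v in range(275,400,10):
        z=P[v,u0:u1,2]; d=z[(z>.05)&(z<.14)]
        print(v,len(d), d.min().round(4) if len(d) else '', end=' | ')
    print()
z=P[270:390,290:355,2]; print('top',np.nanmedian(z))
snap('side','d8')
im,P=load('d8'); x,y,z=P[...,0],P[...,1],P[...,2]
m=(abs(x-.465)<.06)&(abs(y+.049)<.05)&(z>.06)&(z<.13)
V=im.max(-1)
print('dark low',np.percentile(z[m&(V<70)],[0,1,3,5]),'light',np.percentile(z[m&(V>120)],[1,5,95,99]))
i=im[190:270,270:370,::-1]; cv2.imwrite('pics/d8c.png',cv2.resize(i,None,fx=7,fy=7,interpolation=cv2.INTER_CUBIC))
E
```

```text
275 2 0.104 | 285 13 0.0927 | 295 29 0.0937 | 305 35 0.1025 | 315 39 0.1086 | 325 40 0.1103 | 335 39 0.1116 | 345 40 0.1116 | 355 13 0.1135 | 365 12 0.1175 | 375 9 0.1218 | 385 0  | 395 0  | 
275 0  | 285 12 0.0927 | 295 28 0.094 | 305 34 0.1027 | 315 38 0.1101 | 325 40 0.1126 | 335 40 0.1135 | 345 39 0.1151 | 355 12 0.1156 | 365 12 0.1169 | 375 9 0.1221 | 385 0  | 395 0  | 
top 0.10484676874712591
dark low [0.09991253 0.10000593 0.10015241 0.10065963] light [0.09191959 0.094674   0.10978856 0.12778579]
```

View pics/d8c.png

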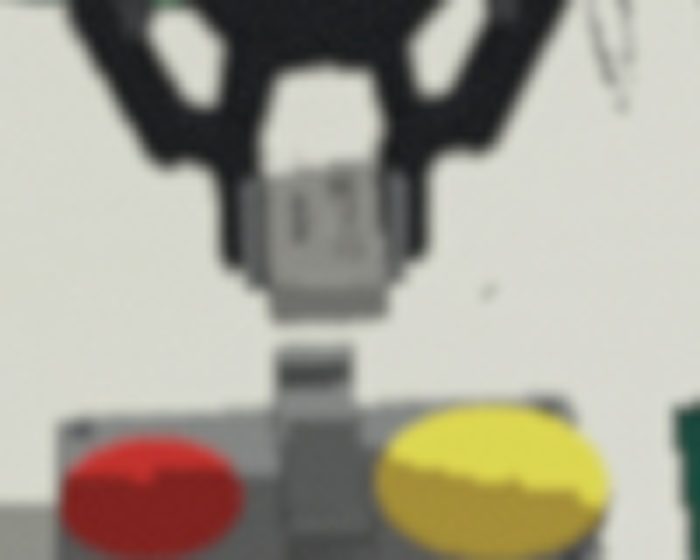

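```bash
python3 - <<'E'
from h import *
im,P=load('w8')
for sl in ((240,280),(365,405)):
    for v in range(276,296,2):
        z=P[v,sl[0]:sl[1],2]; i=np.where((z>.05)&(z<.14))[0]
        if len(i): j=i[np.argmin(z[i])]; print(v,sl[0]+j,P[v,sl[0]+j].round(4),im[v,sl[0]+j])
# side: project candidate tip bottoms
z=np.load('pics/d8.npz');K,T=z['K'],z['T']
def pr(p):
    q=T[:3,:3]@p+T[:3,3]; q=K@q; return q[:2]/q[2]
for h in (.084,.087,.09,.093):
  for sx in (-.0165,.0165):
    for sy in (-.011,):
      u=pr(np.array([.4647+sx,-.049+sy,h])); print(h,sx,((u-[270,190])*7).round(0))
print('blk bottom',[((pr(np.array([.4647+sx,-.079,.091]))-[270,190])*7).round() for sx in (-.016,.016)])
E
```

```text
276 278 [ 0.4472 -0.03    0.1034] [90 89 85]
278 278 [ 0.4472 -0.0307  0.1038] [83 83 80]
280 274 [ 0.4439 -0.039   0.0875] [70 70 69]
282 271 [ 0.4431 -0.0387  0.0904] [58 56 56]
284 276 [ 0.4453 -0.0386  0.0921] [54 55 54]
286 269 [ 0.4428 -0.0387  0.0941] [57 56 56]
288 270 [ 0.4434 -0.0388  0.0958] [55 56 55]
290 267 [ 0.4424 -0.039   0.0973] [57 56 57]
292 256 [ 0.4371 -0.0432  0.0913] [53 56 54]
294 257 [ 0.4378 -0.0433  0.0927] [12 11 10]
280 372 [ 0.4851 -0.0363  0.0873] [149 120  19]
282 374 [ 0.4854 -0.0357  0.0905] [63 61 56]
284 371 [ 0.484  -0.0359  0.0923] [56 58 58]
286 369 [ 0.4829 -0.0359  0.0943] [56 57 56]
288 371 [ 0.4836 -0.0362  0.0954] [53 55 54]
290 376 [ 0.4852 -0.0358  0.0979] [58 58 56]
292 382 [ 0.489  -0.0396  0.0913] [118  92   0]
294 380 [ 0.488  -0.0397  0.093 ] [25 23 21]
0.084 -0.0165 [249. 302.]
0.084 0.0165 [368. 302.]
0.087 -0.0165 [249. 294.]
0.087 0.0165 [368. 293.]
0.09 -0.0165 [248. 285.]
0.09 0.0165 [368. 285.]
0.093 -0.0165 [248. 276.]
0.093 0.0165 [368. 276.]
blk bottom [array([249., 324.]), array([367., 324.])]
```

The tips sit about 2 mm below the block's underside, so I'll set it back on its seat and regrip roughly 6 mm higher.

>>> jog_arm:
  steps: [0.025,0,0,0.02,0,0.025,0,0,0.04,0,0.025,0,0,0.055,0,0.025,0,0,0.063,0,0.025,0,0,0.067,0,0.025,0,0,0.069,0,0.025,0,0,0.07,0,0.025,0,0,0.07,0,0.025,0,0,0.07,0,0.025,0,0,0.07,0]

```text
clock: 20.0
position: [0.4651, -0.0487, 0.0306]
ee_rot: [0.682, 0.731, 0.0, 0.0]
ft_force: [-0.1, -0.4, 0.8]
grip_width: 0.364
```

```bash
python3 go.py 0.465 -0.0486 0.0365 3.9
```

```text
clk 20.00 pos [ 0.4651 -0.0487  0.0306] yaw 3.96 zax [ 0.001  0.    -1.   ] grip 0.0310 F [-0.1 -0.4  0.8] q [-0.71  0.32  0.8   2.12 -0.31  0.82  0.35]
shift [ 0.0002 -0.0001 -0.0059] twist 0.001
```

>>> jog_arm:
  steps: [0.03,0,0,0,0,0.036,0,0,0,0,0.042,0,0,0,0,0.042,0,0,-0.003,0,0.042,0,0,-0.006,0,0.042,0,0,-0.006,0,0.035,0,0,-0.006,0,0.03,0,0,-0.006,0,0.025,0,0,-0.006,0,0.025,0,0,-0.006,0]

```text
clock: 21.0
position: [0.465, -0.0488, 0.0365]
ee_rot: [0.682, 0.731, 0.0, -0.0]
ft_force: [-2.4, 0.2, 6.3]
grip_width: 0.36
```

>>> jog_arm:
  steps: [0.025,0,0,0,0,0.025,0,0,0,0,0.025,0,0,0,0,0.025,0,0,-0.005,0,0.025,0,0,-0.015,0,0.025,0,0,-0.03,0,0.025,0,0,-0.05,0,0.025,0,0,-0.07,0,0.025,0,0,-0.07,0,0.025,0,0,-0.07,0]

```text
clock: 22.0
position: [0.465, -0.0485, 0.1064]
ee_rot: [0.682, 0.731, 0.001, -0.0]
ft_force: [0.4, -0.1, -2.2]
grip_width: 0.36
```

```bash
python3 go.py 0.4092 -0.2935 0.105 -1.1;python3 - <<'E'
from h import *
snap('wrist','w9')
im,P=load('w9')
for sl in ((240,280),(365,405)):
    for v in range(270,292,2):
        z=P[v,sl[0]:sl[1],2]; i=np.where((z>.05)&(z<.14))[0]
        if len(i): j=i[np.argmin(z[i])]; print(v,sl[0]+j,P[v,sl[0]+j].round(4))
z=P[290:390,295:350,2]; print('top',np.nanmedian(z))
m=(abs(P[...,2]-np.nanmedian(z))<.002)&(im.max(-1)>70); q=P[m][:,:2].astype(np.float32); print(cv2.minAreaRect(q))
E
```

```text
clk 22.00 pos [ 0.465  -0.0485  0.1064] yaw 3.98 zax [ 0.001  0.001 -1.   ] grip 0.0308 F [ 0.4 -0.1 -2.2] q [-0.81  0.15  0.88  2.07 -0.14  0.98  0.22]
shift [-0.2405 -0.0727  0.0012] twist 0.089
280 276 [ 0.445  -0.0385  0.0921]
282 276 [ 0.4453 -0.0382  0.0948]
284 271 [ 0.4436 -0.038   0.0973]
286 275 [ 0.4455 -0.0378  0.0994]
288 277 [ 0.4465 -0.0378  0.1012]
290 265 [ 0.442  -0.0381  0.103 ]
280 373 [ 0.4858 -0.0357  0.0921]
282 368 [ 0.4833 -0.0355  0.095 ]
284 367 [ 0.4827 -0.0355  0.097 ]
286 376 [ 0.4861 -0.0354  0.0987]
288 375 [ 0.4853 -0.0352  0.1011]
290 366 [ 0.4816 -0.0355  0.1028]
top 0.10367467471578706
((0.46499499678611755, -0.048442110419273376), (0.058024484664201736, 0.060774482786655426), 3.936551094055176)
```

View pics/w9.png

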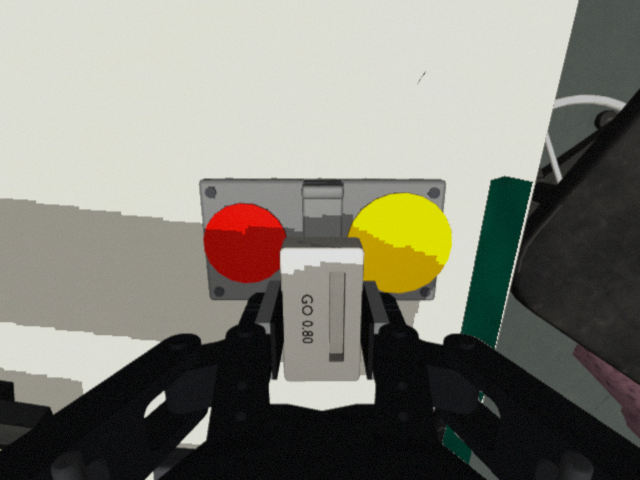

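The grip is good: the tips are now about 3 mm above the block's underside, and the block is centred and square. I'll move it to the plate.

>>> jog_arm:
  steps: [0.025,-0.02,-0.006,0,0.02,0.025,-0.05,-0.015,0,0.04,0.025,-0.085,-0.026,0,0.06,0.025,-0.12,-0.036,0,0.08,0.025,-0.155,-0.047,0,0.089,0.025,-0.19,-0.057,0,0.089,0.025,-0.22,-0.066,0,0.089,0.025,-0.2405,-0.0727,0,0.089,0.025,-0.2405,-0.0727,0,0.089,0.025,-0.2405,-0.0727,0,0.089]

```text
clock: 23.05
position: [0.4079, -0.2942, 0.1055]
ee_rot: [0.715, 0.699, -0.001, -0.001]
ft_force: [-0.6, 0.9, -1.4]
grip_width: 0.364
```

>>> jog_arm:
  steps: [0.025,0,0,0.01,0,0.025,0,0,0.02,0,0.025,0,0,0.03,0,0.025,0,0,0.04,0,0.025,0,0,0.045,0,0.025,0,0,0.05,0,0.025,0,0,0.05,0,0.025,0,0,0.05,0,0.025,0,0,0.05,0,0.025,0,0,0.05,0]

```text
clock: 24.05
position: [0.4092, -0.2939, 0.0565]
ee_rot: [0.714, 0.7, 0.0, 0.0]
ft_force: [-0.5, -0.2, -1.6]
grip_width: 0.365
```

```bash
python3 go.py 0.4092 -0.2935 0.0425 -1.1;python3 - <<'E'
from h import *
snap('wrist','wa')
E
```

```text
clk 24.05 pos [ 0.4092 -0.2939  0.0565] yaw -1.14 zax [ 0.001 -0.    -1.   ] grip 0.0312 F [-0.5 -0.2 -1.6] q [-0.26  0.39  0.92  2.02 -0.39  0.92  0.85]
shift [0.0004 0.     0.014 ] twist -0.001
```

View pics/wa.png

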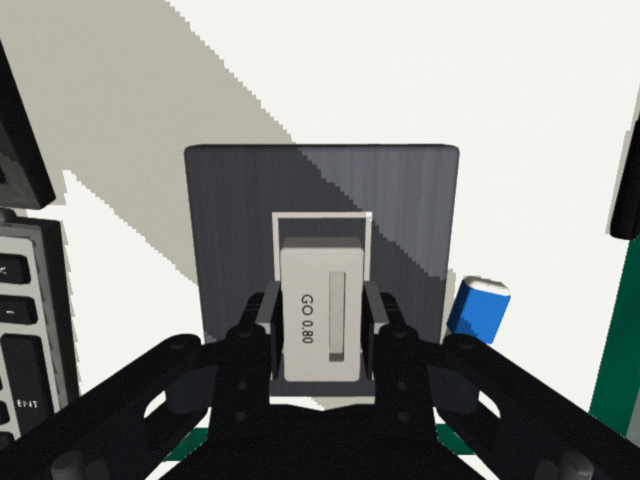

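The block is centred over the outline, whose top edge runs from (275,214) to (370,214). The eraser at (480,310) is well clear of the fingers. I'll lower and release.

>>> jog_arm:
  steps: [0.025,0,0,0.008,0,0.025,0,0,0.012,0,0.025,0,0,0.014,0,0.025,0,0,0.0145,0,0.025,0,0,0.0145,0,0.025,0,0,0.0145,0,0.03,0,0,0.0145,0,0.036,0,0,0.0145,0,0.042,0,0,0.0145,0,0.045,0,0,0.0145,0]

```text
clock: 25.1
position: [0.4092, -0.294, 0.0418]
ee_rot: [0.714, 0.7, -0.0, 0.0]
ft_force: [-0.4, -0.8, -0.1]
grip_width: 0.522
```

>>> jog_arm:
  steps: [0.045,0,0,0,0,0.045,0,0,-0.01,0,0.045,0,0,-0.03,0,0.045,0,0,-0.06,0,0.045,0,0,-0.1,0,0.045,0,0,-0.12,0,0.045,0,0,-0.12,0,0.045,0,0,-0.12,0,0.045,0,0,-0.12,0,0.045,0,0,-0.12,0]

```text
clock: 26.1
position: [0.4084, -0.2936, 0.1609]
ee_rot: [0.714, 0.7, -0.0, -0.001]
ft_force: [0.9, 1.1, 0.5]
grip_width: 0.529
```

```bash
python3 go.py 0.45 0.284 0.17 94;python3 - <<'E'
from h import *
snap('wrist','wb')
from m import rect,big
im,P=load('wb');x,y,z=P[...,0],P[...,1],P[...,2];V=im.max(-1)
with np.errstate(all='ignore'):
    rect(P,big((abs(z-.039)<.004)&(x>.33)&(x<.48)&(y<-.2)),'block')
    pl=(abs(z-.025)<.004)&(x>.34)&(x<.48)&(y<-.22)&(y>-.37);rect(P,pl,'plate')
    rect(P,big(pl&(V>130)),'outline')
    rect(P,(z>.009)&(z<.016)&(x>.473)&(x<.54)&(y<-.27)&(y>-.36),'eraser')
E
```

```text
clk 26.10 pos [ 0.4084 -0.2936  0.1609] yaw -1.16 zax [-0.002  0.    -1.   ] grip 0.0452 F [0.9 1.1 0.5] q [-0.41  0.2   1.05  1.93 -0.2   1.12  0.7 ]
shift [ 0.5783  0.0299 -0.009 ] twist 1.481
block 3178 rect c [ 0.4084 -0.2933] s [0.0604 0.0321] ang 88.86 zmed 0.039 mid [ 0.4084 -0.2931]
plate 21580 rect c [ 0.409 -0.293] s [0.1295 0.1202] ang 88.95 zmed 0.025 mid [ 0.4092 -0.2919]
outline 954 rect c [ 0.4095 -0.2933] s [0.0739 0.0453] ang 89.01 zmed 0.0253 mid [ 0.4095 -0.293 ]
eraser 1586 rect c [ 0.4909 -0.3235] s [0.0482 0.0234] ang 75.92 zmed 0.0128 mid [ 0.491  -0.3229]
```

View pics/wb.png

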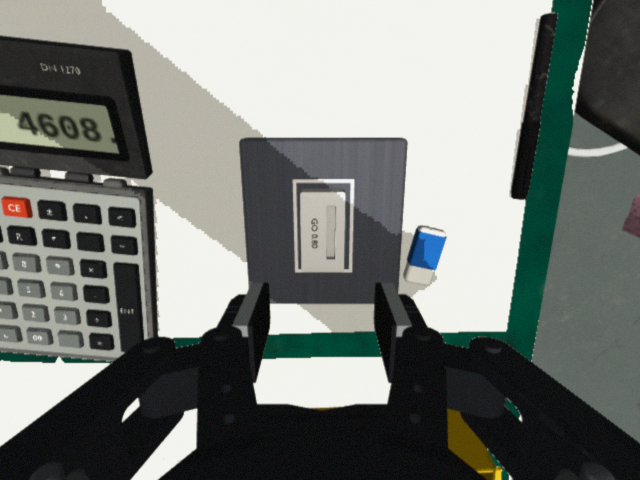

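The block lies flat, about 1 mm from the outline's centre and aligned to within 0.2°. The eraser hasn't moved. Next I'll fetch the jar.

>>> jog_arm:
  steps: [0.045,0.02,0.001,-0.02,-0.1,0.085,0.06,0.003,-0.03,-0.22,0.085,0.105,0.005,-0.03,-0.36,0.085,0.15,0.008,-0.03,-0.5,0.085,0.195,0.01,-0.03,-0.64,0.085,0.24,0.012,-0.03,-0.78,0.085,0.285,0.015,-0.03,-0.92,0.085,0.33,0.017,-0.03,-1.06,0.085,0.375,0.02,-0.03,-1.2,0.085,0.42,0.022,-0.03,-1.34]

```text
clock: 27.15
position: [0.4391, 0.1274, 0.1914]
ee_rot: [0.122, 0.992, -0.0, -0.0]
ft_force: [1.2, -0.3, -0.4]
grip_width: 0.991
```

```bash
python3 go.py 0.45 0.284 0.17 94
```

```text
clk 27.15 pos [0.4391 0.1274 0.1914] yaw 75.95 zax [-0. -0. -1.] grip 0.0846 F [ 1.2 -0.3 -0.4] q [-1.01 -0.03  0.63  1.99  0.02  1.18  0.94]
shift [0.0274 0.1546 0.0214] twist -0.315
```

>>> jog_arm:
  steps: [0.085,0.008,0.04,0,-0.12,0.085,0.016,0.08,0.005,-0.24,0.085,0.023,0.12,0.01,-0.315,0.085,0.0274,0.1546,0.02,-0.315,0.085,0.0274,0.1546,0.04,-0.315,0.085,0.0274,0.1546,0.05,-0.315,0.085,0.0274,0.1546,0.05,-0.315,0.085,0.0274,0.1546,0.05,-0.315,0.085,0.0274,0.1546,0.05,-0.315,0.085,0.0274,0.1546,0.05,-0.315]

```text
clock: 28.15
position: [0.4516, 0.2821, 0.1427]
ee_rot: [-0.032, 0.999, 0.001, 0.0]
ft_force: [-0.7, 0.5, -0.5]
grip_width: 0.999
```

```bash
python3 go.py 0.45 0.2835 0.042 94;python3 - <<'E'
from h import *
snap('wrist','wc')
E
python3 - <<'E'
import sys; sys.path.insert(0,'.')
import os; os.chdir('.')
from h import *
from m import rect,big
im,P=load('wc');x,y,z=P[...,0],P[...,1],P[...,2]
h=cv2.cvtColor(im,cv2.COLOR_RGB2HSV);H,S=h[...,0],h[...,1]
m=(x>.3)&(x<.5)&(y>.2)&(y<.38)
rect(P,m&(abs(z-.056)<.006)&(H>90)&(H<120)&(S>70),'rim')
rect(P,m&(abs(z-.034)<.004)&(x<.4)&(im.max(-1)<70),'loupe')
E
```

```text
clk 28.15 pos [0.4516 0.2821 0.1427] yaw 93.63 zax [ 0.001  0.001 -1.   ] grip 0.0853 F [-0.7  0.5 -0.5] q [-1.11  0.23  0.53  1.86 -0.13  1.08  1.1 ]
shift [0.0016 0.0014 0.1007] twist -0.006
rim 1488 rect c [0.4514 0.2834] s [0.0574 0.0575] ang 70.91 zmed 0.0581 mid [0.4512 0.2833]
loupe 3267 rect c [0.3614 0.2945] s [0.0378 0.038 ] ang 35.33 zmed 0.0351 mid [0.3614 0.2946]
```

View pics/wc.png

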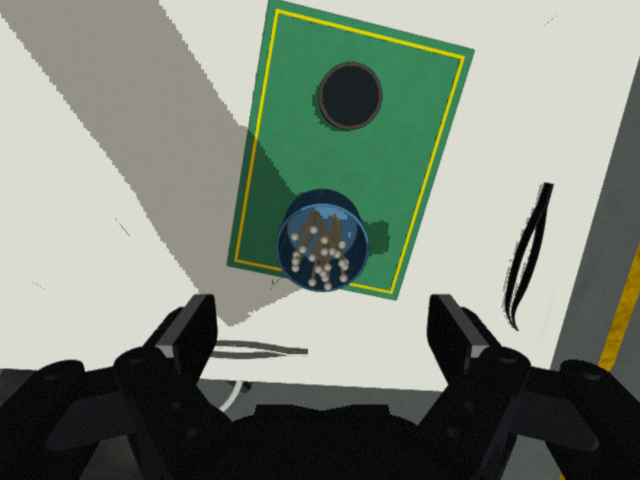

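The jar (rim centre at (323,248), measured at (0.4514, 0.2834)) and the loupe at (350,96) both stand upright. I'll descend and grip the jar.

>>> jog_arm:
  steps: [0.085,0,0.001,0.025,-0.006,0.085,0,0.001,0.05,-0.006,0.085,0,0.001,0.07,-0.006,0.085,0,0.001,0.085,-0.006,0.085,0,0.001,0.095,-0.006,0.085,0,0.001,0.101,-0.006,0.085,0,0.001,0.101,-0.006,0.065,0,0.001,0.101,-0.006,0.06,0,0.001,0.101,-0.006,0.055,0,0.001,0.101,-0.006]
  grip_force: 25

```text
clock: 29.2
position: [0.4516, 0.2836, 0.0417]
ee_rot: [-0.035, 0.999, 0.001, 0.0]
ft_force: [-0.9, -0.8, 5.3]
grip_width: 0.667
```

>>> jog_arm:
  steps: [0.05,0,0,0,0,0.05,0,0,0,0,0.05,0,0,0,0,0.05,0,0,0,0,0.05,0,0,-0.003,0,0.05,0,0,-0.01,0,0.05,0,0,-0.025,0,0.05,0,0,-0.045,0,0.05,0,0,-0.065,0,0.05,0,0,-0.08,0]

```text
clock: 30.2
position: [0.4517, 0.2835, 0.1233]
ee_rot: [-0.035, 0.999, 0.001, 0.001]
ft_force: [0.8, -0.7, -0.3]
grip_width: 0.667
```

```bash
python3 go.py 0.5149 -0.0452 0.122 94; python3 - <<'E'
from h import *
snap('wrist','wd')
from m import rect
im,P=load('wd');x,y,z=P[...,0],P[...,1],P[...,2]
h=cv2.cvtColor(im,cv2.COLOR_RGB2HSV);H,S=h[...,0],h[...,1]
rect(P,(x>.4)&(x<.5)&(y>.2)&(y<.38)&(z>.11)&(z<.16)&(H>90)&(H<120)&(S>70),'rim')
E
```

```text
clk 30.20 pos [0.4517 0.2835 0.1233] yaw 94.01 zax [ 0.001  0.001 -1.   ] grip 0.0570 F [ 0.8 -0.7 -0.3] q [-1.1   0.26  0.52  1.88 -0.15  1.04  1.12]
shift [-0.0401 -0.3323  0.0009] twist 0.000
rim 10265 rect c [0.4491 0.2889] s [0.0573 0.1033] ang 23.57 zmed 0.1325 mid [0.4507 0.2837]
```

View pics/wd.png

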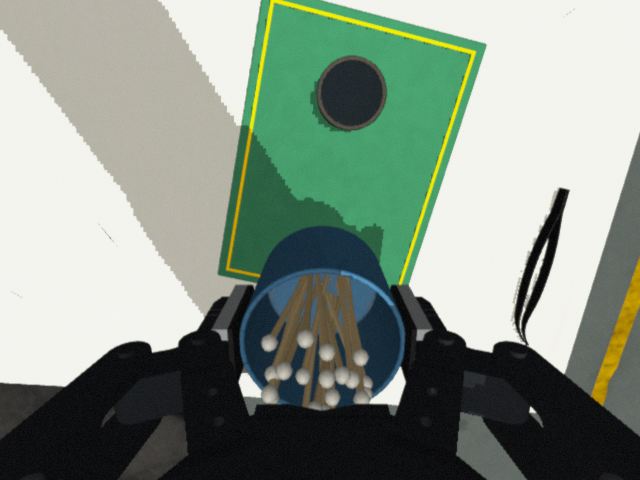

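The jar is held centred. I'll carry it to the yellow disc.

>>> jog_arm:
  steps: [0.05,-0.002,-0.015,0,0,0.05,-0.006,-0.045,0,0,0.05,-0.01,-0.08,0,0,0.05,-0.014,-0.115,0,0,0.05,-0.018,-0.15,0,0,0.05,-0.022,-0.185,0,0,0.05,-0.026,-0.22,0,0,0.05,-0.031,-0.255,0,0,0.05,-0.036,-0.29,0,0,0.05,-0.039,-0.32,0,0]

```text
clock: 31.25
position: [0.5118, -0.0363, 0.1204]
ee_rot: [-0.034, 0.999, -0.0, -0.0]
ft_force: [1.3, 0.2, -0.7]
grip_width: 0.668
```

>>> jog_arm:
  steps: [0.05,-0.001,-0.01,0,0,0.05,-0.001,-0.0123,0.01,0,0.05,-0.001,-0.0123,0.02,0,0.05,-0.001,-0.0123,0.035,0,0.05,-0.001,-0.0123,0.05,0,0.05,-0.001,-0.0123,0.06,0,0.05,-0.001,-0.0123,0.065,0,0.05,-0.001,-0.0123,0.065,0,0.05,-0.001,-0.0123,0.065,0,0.05,-0.001,-0.0123,0.065,0]

```text
clock: 32.25
position: [0.5148, -0.0454, 0.0563]
ee_rot: [-0.035, 0.999, 0.0, 0.0]
ft_force: [-0.3, -0.4, -0.8]
grip_width: 0.667
```

```bash
python3 go.py 0.5149 -0.0452 0.0477 94
```

```text
clk 32.25 pos [ 0.5148 -0.0454  0.0563] yaw 94.02 zax [ 0.001  0.    -1.   ] grip 0.0570 F [-0.3 -0.4 -0.8] q [-0.6   0.35  0.69  1.98 -0.29  0.91  1.88]
shift [-0.0001  0.0002  0.0086] twist 0.000
```

>>> jog_arm:
  steps: [0.05,0,0,0.004,0,0.05,0,0,0.007,0,0.05,0,0,0.0085,0,0.05,0,0,0.0085,0,0.05,0,0,0.0085,0,0.06,0,0,0.0085,0,0.068,0,0,0.0085,0,0.078,0,0,0.0085,0,0.084,0,0,0.0085,0,0.084,0,0,0.0085,0]

```text
clock: 33.25
position: [0.5143, -0.0454, 0.0472]
ee_rot: [-0.035, 0.999, 0.0, -0.0]
ft_force: [0.1, 0.8, 0.1]
grip_width: 0.986
```

>>> jog_arm:
  steps: [0.084,0,0,-0.01,0,0.084,0,0,-0.03,0,0.084,0,0,-0.06,0,0.084,0,0,-0.1,0,0.084,0,0,-0.125,0,0.084,0,0,-0.125,0,0.084,0,0,-0.125,0,0.084,0,0,-0.125,0,0.084,0,0,-0.125,0,0.084,0,0,-0.125,0]

```text
clock: 34.25
position: [0.5139, -0.0455, 0.1716]
ee_rot: [-0.035, 0.999, -0.0, -0.001]
ft_force: [0.1, -0.5, -0.2]
grip_width: 0.985
```

```bash
python3 go.py 0.3612 0.2945 0.12 94; python3 - <<'E'
from h import *
snap('wrist','we')
from m import rect
im,P=load('we');x,y,z=P[...,0],P[...,1],P[...,2]
h=cv2.cvtColor(im,cv2.COLOR_RGB2HSV);H,S=h[...,0],h[...,1]
rect(P,(x>.4)&(x<.6)&(abs(y)<.12)&(z>.057)&(z<.07)&(H>90)&(H<120)&(S>70),'rim')
E
```

```text
clk 34.25 pos [ 0.5139 -0.0455  0.1716] yaw 94.01 zax [-0.001 -0.    -1.   ] grip 0.0841 F [ 0.1 -0.5 -0.2] q [-0.68  0.17  0.76  1.88 -0.13  1.14  1.76]
shift [0.1285 0.3499 0.0516] twist 0.000
rim 1144 rect c [ 0.5139 -0.0444] s [0.0573 0.0573] ang 43.46 zmed 0.0642 mid [ 0.5138 -0.0444]
```

View pics/we.png

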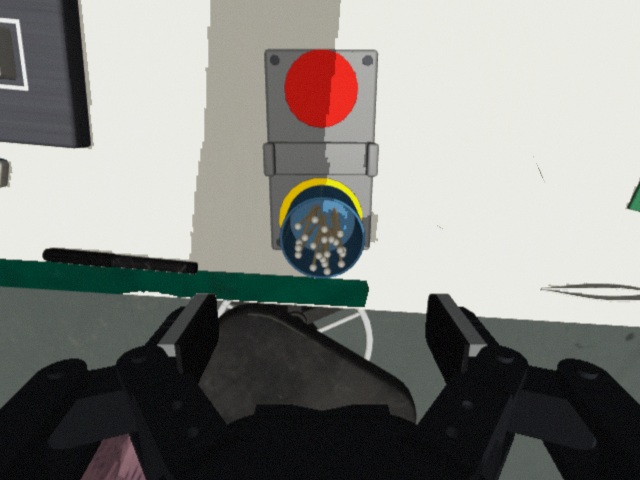

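The jar stands upright on the yellow disc at about (0.514, -0.0445), within 1.5 mm of centre. Next is the loupe at (0.3613, 0.2945).

>>> jog_arm:
  steps: [0.06,0.015,0.035,0,0,0.06,0.03,0.075,0,0,0.06,0.045,0.12,0,0,0.06,0.06,0.165,0,0,0.06,0.077,0.21,0,0,0.06,0.094,0.255,0,0,0.06,0.11,0.3,0,0,0.06,0.125,0.34,0.02,0,0.06,0.1285,0.35,0.05,0,0.06,0.1285,0.35,0.05,0]

```text
clock: 35.3
position: [0.359, 0.2946, 0.1191]
ee_rot: [-0.037, 0.999, -0.002, -0.002]
ft_force: [-0.5, -1.4, -0.1]
grip_width: 0.701
```

>>> jog_arm:
  steps: [0.06,0,0,0,0,0.06,0,0,0,0,0.06,0,0,0,0,0.06,0,0,0,0,0.06,0,0,0,0,0.06,0,0,0,0,0.06,0,0,0,0,0.06,0,0,0,0,0.06,0,0,0,0,0.06,0,0,0,0]

```text
clock: 36.3
position: [0.3616, 0.2947, 0.1223]
ee_rot: [-0.035, 0.999, -0.0, -0.0]
ft_force: [-0.3, 0.5, 0.4]
grip_width: 0.704
```

```bash
python3 go.py 0.3613 0.2945 0.0237 94.2;python3 - <<'E'
from h import *
snap('wrist','wf')
from m import rect
im,P=load('wf');x,y,z=P[...,0],P[...,1],P[...,2]
rect(P,(x>.3)&(x<.4)&(y>.2)&(y<.38)&(abs(z-.034)<.004)&(im.max(-1)<70),'loupe')
E
```

```text
clk 36.30 pos [0.3616 0.2947 0.1223] yaw 94.02 zax [-0. -0. -1.] grip 0.0601 F [-0.3  0.5  0.4] q [-1.15  0.1   0.39  2.04 -0.04  1.02  0.9 ]
shift [ 0.0003 -0.0002  0.0986] twist -0.003
loupe 2950 rect c [0.3609 0.2945] s [0.0387 0.0388] ang 68.0 zmed 0.0351 mid [0.3603 0.2946]
```

View pics/wf.png

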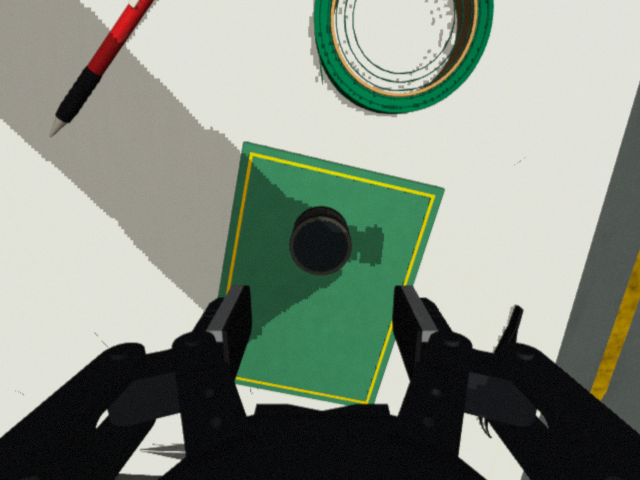

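The loupe is centred between the fingers at (321,245). I'll descend and grip it.

>>> jog_arm:
  steps: [0.06,0.0005,0,0.03,0,0.06,0.0005,0,0.06,0,0.06,0.0005,0,0.08,0,0.06,0.0005,0,0.092,0,0.06,0.0005,0,0.097,0,0.06,0.0005,0,0.098,0,0.055,0.0005,0,0.098,0,0.048,0.0005,0,0.098,0,0.042,0.0005,0,0.098,0,0.036,0.0005,0,0.098,0]

```text
clock: 37.35
position: [0.3614, 0.295, 0.025]
ee_rot: [-0.035, 0.999, 0.0, 0.0]
ft_force: [-1.4, -1.3, 6.4]
grip_width: 0.442
```

>>> jog_arm:
  steps: [0.032,0,0,0,0,0.032,0,0,0,0,0.032,0,0,0,0,0.032,0,0,0,0,0.032,0,0,-0.005,0,0.032,0,0,-0.015,0,0.032,0,0,-0.03,0,0.032,0,0,-0.05,0,0.032,0,0,-0.07,0,0.032,0,0,-0.07,0]

```text
clock: 38.35
position: [0.3624, 0.2958, 0.0973]
ee_rot: [-0.035, 0.999, 0.002, 0.002]
ft_force: [-0.3, 0.1, -0.7]
grip_width: 0.442
```

```bash
python3 go.py 0.4152 -0.0521 0.093 94;python3 - <<'E'
from h import *
snap('wrist','wg')
E
```

```text
clk 38.35 pos [0.3624 0.2958 0.0973] yaw 94.01 zax [ 0.003  0.004 -1.   ] grip 0.0377 F [-0.3  0.1 -0.7] q [-1.15  0.13  0.39  2.06 -0.06  0.96  0.92]
shift [-0.0284 -0.3508  0.0031] twist 0.000
```

View pics/wg.png

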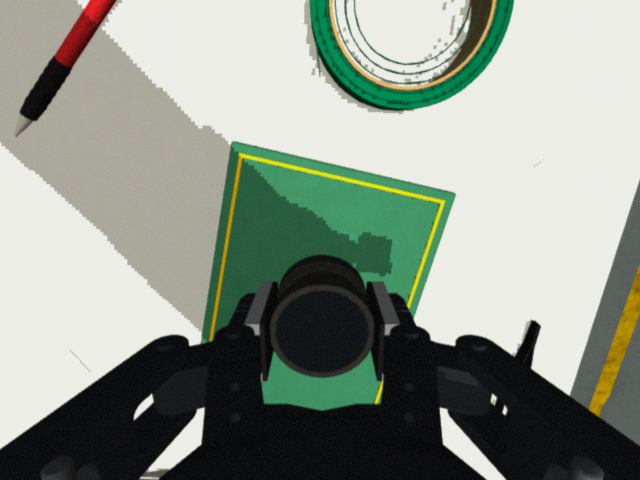

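The loupe is held upright and I'll carry it to the red disc.

>>> jog_arm:
  steps: [0.032,-0.001,-0.015,-0.01,0,0.032,-0.004,-0.05,-0.01,0,0.032,-0.007,-0.085,-0.01,0,0.032,-0.01,-0.12,-0.01,0,0.032,-0.013,-0.16,-0.01,0,0.032,-0.016,-0.2,-0.01,0,0.032,-0.02,-0.24,-0.01,0,0.032,-0.024,-0.28,-0.01,0,0.032,-0.027,-0.32,-0.01,0,0.032,-0.029,-0.345,-0.01,0]

```text
clock: 39.4
position: [0.4138, -0.0502, 0.1039]
ee_rot: [-0.034, 0.999, -0.0, -0.0]
ft_force: [0.1, 1.1, -0.9]
grip_width: 0.44
```

>>> jog_arm:
  steps: [0.032,0,-0.004,0,0,0.032,0,-0.004,0.01,0,0.032,0,-0.004,0.02,0,0.032,0,-0.004,0.035,0,0.032,0,-0.004,0.05,0,0.032,0,-0.004,0.06,0,0.032,0,-0.004,0.062,0,0.032,0,-0.004,0.062,0,0.032,0,-0.004,0.062,0,0.032,0,-0.004,0.062,0]

```text
clock: 40.4
position: [0.4149, -0.0513, 0.0427]
ee_rot: [-0.035, 0.999, 0.0, 0.001]
ft_force: [0.2, -0.3, -0.5]
grip_width: 0.438
```

```bash
python3 go.py 0.4152 -0.0521 0.031 94
```

```text
clk 40.40 pos [ 0.4149 -0.0513  0.0427] yaw 94.03 zax [ 0.001  0.001 -1.   ] grip 0.0374 F [ 0.2 -0.3 -0.5] q [-0.73  0.15  0.79  2.23 -0.14  0.82  1.8 ]
shift [-0.0002 -0.0008  0.0117] twist 0.000
```

>>> jog_arm:
  steps: [0.032,0,-0.001,0.006,0,0.032,0,-0.001,0.01,0,0.032,0,-0.001,0.0115,0,0.032,0,-0.001,0.0117,0,0.032,0,-0.001,0.0117,0,0.04,0,-0.001,0.0117,0,0.045,0,-0.001,0.0117,0,0.052,0,-0.001,0.0117,0,0.055,0,-0.001,0.0117,0,0.055,0,-0.001,0.0117,0]

```text
clock: 41.4
position: [0.4145, -0.0524, 0.0305]
ee_rot: [-0.035, 0.999, 0.0, -0.0]
ft_force: [-0.3, 0.1, 0.7]
grip_width: 0.641
```

>>> jog_arm:
  steps: [0.055,0,0,-0.01,0,0.055,0,0,-0.03,0,0.055,0,0,-0.06,0,0.055,0,0,-0.1,0,0.055,0,0,-0.14,0,0.055,0,0,-0.18,0,0.055,0,0,-0.2,0,0.055,0,0,-0.2,0,0.055,0,0,-0.2,0,0.055,0,0,-0.2,0]

```text
clock: 42.4
position: [0.414, -0.0526, 0.2297]
ee_rot: [-0.035, 0.999, -0.0, -0.001]
ft_force: [0.6, -0.1, 0.1]
grip_width: 0.646
```

```bash
python3 go.py; python3 - <<'E'
from h import *
snap('wrist','wh');snap('side','dh')
from m import rect,big
im,P=load('wh');x,y,z=P[...,0],P[...,1],P[...,2]
h=cv2.cvtColor(im,cv2.COLOR_RGB2HSV);H,S=h[...,0],h[...,1]
rect(P,(x>.4)&(x<.6)&(abs(y)<.12)&(z>.057)&(z<.07)&(H>90)&(H<120)&(S>70),'rim')
rect(P,(abs(x-.415)<.03)&(abs(y+.052)<.03)&(abs(z-.041)<.005),'loupetop')
rect(P,big((abs(x-.415)<.05)&(abs(y+.052)<.05)&(abs(z-.01)<.005)&((H<8)|(H>172))&(S>110)),'red')
im,P=load('dh');x,y,z=P[...,0],P[...,1],P[...,2]
rect(P,big((abs(z-.039)<.003)&(x>.33)&(x<.48)&(y<-.2)),'block')
rect(P,(z>.008)&(z<.016)&(x>.477)&(x<.54)&(y<-.27)&(y>-.36),'eraser')
a=cv2.imread('pics/wh.png');b=cv2.imread('pics/dh.png');cv2.imwrite('pics/ch.png',np.hstack([cv2.resize(a,(400,300)),cv2.resize(b,(400,300))]))
E
```

```text
clk 42.40 pos [ 0.414  -0.0526  0.2297] yaw 94.01 zax [-0.001 -0.    -1.   ] grip 0.0551 F [ 0.6 -0.1  0.1] q [-0.8  -0.23  0.73  2.03  0.16  1.29  1.52]
rim 729 rect c [ 0.5138 -0.0445] s [0.0581 0.0566] ang 5.49 zmed 0.0636 mid [ 0.5133 -0.0445]
loupetop 1470 rect c [ 0.4139 -0.0514] s [0.0388 0.0376] ang 3.42 zmed 0.0411 mid [ 0.4136 -0.0515]
red 807 rect c [ 0.4137 -0.0526] s [0.0517 0.0546] ang 15.14 zmed 0.01 mid [ 0.4142 -0.0522]
block 516 rect c [ 0.4103 -0.296 ] s [0.0626 0.0321] ang 88.47 zmed 0.0385 mid [ 0.4104 -0.2963]
eraser 362 rect c [ 0.4931 -0.3264] s [0.05   0.0227] ang 75.97 zmed 0.0122 mid [ 0.4934 -0.3273]
```

View pics/ch.png

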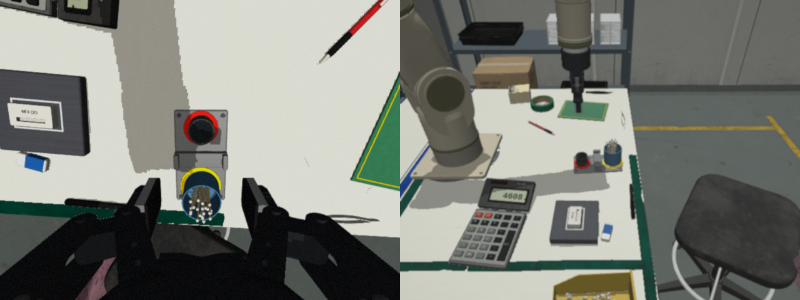

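Everything is in place, and the gripper is clear above the bench. I'll hand in.

```bash
python3 -c "
from workcell import manip
print(manip.hand_in())"
```

```text
the job is handed in; nothing more can be done
None
```

I finished all the moves in the required order and handed the job in at about 42.5 s of the 112 s limit. The interface gives no verdict.

I moved the jar and then the loupe upright onto the mat, and laid the gauge block in the outline on the plate. Then I put the jar back on the yellow disc and the loupe back on the red disc. My first grip on the block left the fingertips about 2 mm below its underside, so I set it back on its seat and gripped it higher before moving it.

Last checks before handing in:
- **Block:** the wrist camera put it flat, about 1 mm from the outline's centre and within 0.2° of its direction. The side camera later showed it about 2.5 mm away, but that camera places the plate and the eraser off by a similar amount.
- **Jar:** upright on its disc, about 1.5 mm from the centre.
- **Loupe:** upright on its disc, about 1.5 mm from the centre.
- **Eraser:** within 1 mm of where it started.
- **Gripper:** released and raised about 0.2 m, touching nothing.

No check failed.

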